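Clamp a decorated chocolate mould on the vibrating table with its cam-lever bolt

TASK

The chocolate mould on the vibrating table is clamped on one side only: on the other side the strap just lies on it and the lever bolt still stands open. Screw that bolt in clockwise by its upright red lever until it is snug on the strap - firmly finger-tight, not forced, or the mould cracks - then fold the lever down flat so that the mould is held, and let go. Leave the mould and everything else where it is.

Things in the scene. Friction and masses are not known exactly. Their poses are not given: they have to be found in the camera images.
- lever_grip (a point): centre of the open bolt's red lever grip, 47 mm from its pivot: 20 mm wide (along y), 14 mm thick (along x), 56 mm long (along z, 19 to 75 mm from the pivot); below it a steel fork 43 mm wide. z: along the lever away from the pivot (up while open); y: the pivot's axis, level; x: the way the lever folds. It turns and sinks with the bolt.
- lever_pivot (a point): the lever's pivot, on the bolt's vertical axis; axes as lever_grip. Two steel cam drums on it bear on a thrust washer (39 mm across, underside 13.5 mm below the pivot) that comes down on the strap. The bolt screws in clockwise seen from above, 6 mm a turn; a tenth to three quarters of a turn till it meets the strap, to be felt, as the strap lies tilted by a hidden amount.
- lever (a joint): angle of the lever: 0 open (upright), 1.57 folded flat (level, pointing along x of lever_pivot as it was when open). Stiff, it stays where it is left: folding takes 0.22 to 0.3 Nm about the pivot (4 to 6 N at its end). From 1.4 it is closed. Folded, its upper face lies 7 mm above the pivot. Nothing tall stands in its circle. Turn the bolt with the lever open.
- mould: white mould with 4 x 4 cavities, 180 x 180 x 22 mm, origin at the centre of its underside, lying on the deck between low fences; the strap's rubber foot rests on its rim
- vibrator: the vibrating table, 290 x 430 mm, deck 85 mm high; origin: centre of its underside. The open bolt and its strap (aluminium, 122 x 44 x 16 mm) are at its -y side, 133 mm off centre; leave the closed one at +y. Bolt torque while turning: free 0.05 Nm; on the strap it climbs 0.02 to 0.04 per 0.1 rad; snug 0.25 to 0.35 (held still it reads down to 0.2); over 0.5 too tight.
- colour_cup: small steel colour cup, 32 mm across, 32 mm tall, standing on the deck; bystander, origin at its underside
- swab_jar: glass jar of cotton swabs, 62 mm across, 90 mm tall; bystander, origin at its underside
- spare_mould: empty spare white mould, 180 x 180 x 22 mm; bystander, origin at its underside
- scraper: steel scraper with a wooden handle, 205 mm long, lying flat; bystander, origin at its underside
- spatula: white spatula lying flat; bystander, origin at its underside
- bowl: steel bowl, 120 mm across; bystander, origin at its underside

How it is judged:
On the way, in this order (a step that is already met when the one before it is completed fails the run):
1. the bolt is screwed in snug: with the lever still open, the mould is pressed on the deck with more than 20 N (its own weight and the lying strap make about 11 N) (contact force between mould and vibrator above 20 N and value of joint lever below 0.15 rad), for 0.2 s.
2. the lever is folded flat (value of joint lever above 1.4 rad), for 0.2 s.
At the end, for the whole second after the job is handed in: The lever is folded past 1.4 rad, the mould is pressed on the deck with 38 to 60 N and lies flat and at rest within 10 mm of where it was (value of joint lever above 1.4 rad and contact force between mould and vibrator between 38 and 60 N and distance of mould from where it was at the start of the episode below 0.01 m and linear speed of mould below 0.01 m/s and angle between mould's own z axis and vertical below 0.06 rad); the robot touches nothing.
It fails at once if the mould is overloaded: it is pressed on the deck with more than 64 N (contact force between mould and vibrator above 64 N).
It fails at once if the robot itself presses on the mould with more than 8 N (contact force between any of the arm, the fingers and mould above 8 N).
It fails at once if a bystander is moved more than 30 mm (distance of any of colour_cup, swab_jar, spare_mould, scraper, spatula, bowl from where it was at the start of the episode above 0.03 m).
It also fails if it takes over 70 s, if anything falls off the work surface, if the arm or the gripper's body presses on something with over 40 N, if the wrist force passes 120 N, or if a joint passes its speed limit or range.

ROBOT

A 7-joint arm with a two-finger parallel gripper is mounted at the origin on the work surface. World frame = base frame: x ahead of the robot, y to its left, z up, the work surface at z = 0. Lengths are in m, angles in rad, forces in N, time in s.
With the tool pointing down it reaches from about 0.425 to 0.95 m from the base axis. Payload 16.7 kg.
Tool frame: the origin (TCP) lies at the very end of the fingers, on their centre line; the grasp point (between the pads) lies arm.grip_depth behind it (arm.grip_depth is the distance from the TCP to the grasp point, in m); y points along the fingers, x is the direction in which the jaws open and shut, and the axes are right-handed (so a half turn about y gives the same grasp; the last joint's range is limited). The gripper opens to 94 mm and grips with 3 to 60 N. Pads are 16 mm wide; open, the fingers measure 119 mm over their backs; the gripper's body (75 mm by 177 mm) begins 78 mm behind the grasp point.
Start: joints at [-1.49, 0.426, 0.074, 1.606, -0.034, 1.111, -0.067], TCP at [0.154, 0.657, 0.18] pointing down, gripper open.
Joint ranges: [-2.85, 2.85], [-0.5, 2.14], [-1.23, 1.37], [0.21, 2.46], [-1.02, 4.16], [0.16, 2.05], [-2.73, 2.73]. Speed limits (rad/s): [1.89, 1.89, 2.39, 2.39, 3.01, 3.01, 3.01].

INTERFACE

Orientations are given as a unit quaternion [x, y, z, w].
In Python, from workcell import arm, optics, nets gives the robot as it stands. The module is installed in compiled form; this text tells all that it offers.
- The arm moves only by the tool servo_tool, never from a script. Its argument "series" is a list of rows, each a list of 2 entries, a list of its own where there are three numbers: the shift along the tool's x, y, z in m, then the turn about the tool's y in degrees. In form: [[[x, y, z], turn], ...]. A call has 1 to 12 rows; each row shifts and turns the commanded pose from where the row before left it, along the tool's axes as they then stand; what a row does not reach is not made up. A row lasts 1/8 s, in which the tool goes at most 62.5 mm and 10.7 degrees, less where a joint would pass 70% of its speed; a pose out of reach is approached as far as the arm can. A call with a gripper value outside its range is refused whole. "hand" is the opening in per cent of the stroke, from 0 (shut) to 100 (fully open), set as the call begins (left out, the last holds). The fingers move at their own pace and stop on an object; "newtons" is the grip in N (left out, the last holds). Time passes only in rows, so rows that do not move let the fingers close. It gives the time, the measured TCP pose, the force and the opening at its end, in the units of the state.
- arm.sense(): the state, without advancing time (a new reading comes with each control period).
- optics.capture(name): name is "scene" or "side" or "wrist"; returns a dict with "frame" (420x560x3 uint8, blue, green, red), "vertical_fov" (degrees; the focal length in pixels is half the picture's height over the tangent of half this angle, whatever the lens; pixels are square), "cx", "cy" (the principal point, pixels), "T" (4x4, takes a point from camera to world coordinates). Camera axes: x right, y up, looking along -z (the intrinsics and any distortion apply to the point x, -y, -z); pixel columns grow to the right and rows downward; lengths in m; the calibration is good to about 2 mm. The wrist camera is an equidistant fisheye: a pixel r from the principal point sees the ray r / f radians off the axis. A picture is of the moment at which its call begins. There is no depth.
- arm.hand_in(): hands the job in, once; it reports no verdict.
Trained networks look in a picture, given as the dict that the camera call returned (one of the last four; its "shot" number tells which), for a name from the list of things; names that differ only in an ending like _2 or _b are one class to them, and where a whole thing is asked for, a point or a joint stands for the part that bears it (a point fixed in the world has none). Each returns a list of dicts, best first, with "conf" (0 to 1); they miss things now and then, are a little off and sometimes report something else, mostly with a low value. They report only what shows in the picture. A call takes as long as a camera call.
- nets.silhouettes(picture, name): "region" (420x560 bool, what is visible of it) and "extent" ([left, top, right, bottom] in pixels, round what is visible of it).
- nets.pinpoint(picture, name): "uv" ([column, row] in pixels: a listed point, or the origin of a listed thing).
The state is a dict: "t": time; "joint_positions": joint angles; "joint_vel": joint speeds; "joint_efforts": joint torques, N m; "tool_pos": TCP position; "ee_rot": TCP orientation; "contact_force": force on the tool from outside, world axes, zero at the start; "wrist_torque": the same for the moment, N m; "opening": finger opening in m.
Only numpy, scipy, OpenCV 4.12 (cv2) and the standard library are available. Lean on these libraries where they do the work, as an engineer would, in place of code of your own. Each camera call takes 0.05 s, during which the arm holds its last target.

## Working session

There is one attempt and no reset: what is moved stays moved. The work goes in short steps, Python scripts to look and compute and a tool call to move; the robot and the scene stay as the last step left them, time stands still between calls to the robot, and variables do not carry over. Pictures are saved under pics/ and viewed, and the job is handed in when it is done.

Besides the shell and the picture viewer there is one more tool, called after "Call:" as name([rows], argument=value, ...), one row to a line, values as JSON. servo_tool: Moves the arm, as the interface text tells. Its arguments: {"type":"object","properties":{"series":{"type":"array","items":{"type":"array"}},"hand":{"type":"number"},"newtons":{"type":"number"}},"required":["series"]}

```bash
mkdir -p pics; cat > h.py <<'E'
import numpy as np, cv2
from workcell import arm, optics, nets
from scipy.spatial.transform import Rotation as R
def ray(p,uv):
    H=p["frame"].shape[0]; f=H/2/np.tan(np.radians(p["vertical_fov"]/2))
    x=(uv[0]-p["cx"]);y=(uv[1]-p["cy"])
    if p.get("fish"):
        r=np.hypot(x,y); th=r/f; d=np.array([np.sin(th)*x/max(r,1e-9),-np.sin(th)*y/max(r,1e-9),-np.cos(th)])
    else: d=np.array([x/f,-y/f,-1.])
    T=np.array(p["T"]); d=T[:3,:3]@d; return T[:3,3],d/np.linalg.norm(d)
def tri(rs):
    A=np.zeros((3,3));b=np.zeros(3)
    for o,d in rs:
        P=np.eye(3)-np.outer(d,d);A+=P;b+=P@o
    x=np.linalg.solve(A,b); return x,[np.linalg.norm((np.eye(3)-np.outer(d,d))@(x-o)) for o,d in rs]
def cap(n):
    p=optics.capture(n); p["fish"]=(n=="wrist"); return p
def proj(p,X):
    T=np.array(p["T"]); c=T[:3,:3].T@(np.asarray(X)-T[:3,3]); H=p["frame"].shape[0]; f=H/2/np.tan(np.radians(p["vertical_fov"]/2))
    v=np.array([c[0],-c[1],-c[2]])
    if p.get("fish"):
        r=np.hypot(v[0],v[1]); th=np.arctan2(r,v[2]); return np.array([p["cx"]+f*th*v[0]/r,p["cy"]+f*th*v[1]/r])
    return np.array([p["cx"]+f*v[0]/v[2],p["cy"]+f*v[1]/v[2]])
E
python3 - <<'E'
from h import *
s=arm.sense(); print(s, arm.grip_depth)
P={}
for n in ["scene","side","wrist"]:
    p=cap(n); P[n]=p; cv2.imwrite(f"pics/a_{n}.png",p["frame"]); print(n,p["vertical_fov"],p["cx"],p["cy"],np.round(p["T"],3).tolist(),[k for k in p])
    for t in ["lever_grip","lever_pivot","mould","vibrator"]:
        q=dict(p); q.pop("fish")
        print(t,[(np.round(d["uv"],1).tolist(),round(d["conf"],2)) for d in nets.pinpoint(p,t)][:4])
for t in ["lever_grip","lever_pivot","mould","vibrator"]: pass
E
```

```text
{'t': 0.0, 'joint_positions': array([-1.48950224,  0.42668462,  0.07387955,  1.60661236, -0.0340876 ,
        1.1107918 , -0.06707327]), 'joint_vel': array([-0.00039194,  0.00092407,  0.0005638 ,  0.0026525 , -0.00017305,
       -0.00126445, -0.0020122 ]), 'joint_efforts': array([ 5.44882041e-04, -9.35800910e+01,  3.66685018e+00, -4.54208779e+01,
       -4.87476226e-02,  1.97955599e-02,  8.96708184e-05]), 'tool_pos': array([0.15435467, 0.65663478, 0.17980574]), 'ee_rot': array([ 0.55455168,  0.43877996, -0.43941369, -0.55394964]), 'contact_force': array([-0.08792154,  0.66008735, -0.34709637]), 'wrist_torque': array([ 0.0359113 , -0.0019577 ,  0.00633177]), 'opening': 0.0940541115026016} 0.0188
scene 48.32939650892441 284.0531057627181 211.09146939941533 [[-0.653, -0.57, 0.499, 1.252], [0.758, -0.489, 0.433, 0.644], [-0.003, 0.66, 0.751, 1.189], [0.0, 0.0, 0.0, 1.0]] ['frame', 'vertical_fov', 'cx', 'cy', 'T', 'shot', 'fish']
lever_grip [([285.8, 198.4], 0.6)]
lever_pivot [([287.4, 205.3], 0.7)]
mould [([326.2, 241.0], 0.57), ([307.5, 274.0], 0.35)]
vibrator [([319.3, 258.7], 0.69)]
side 52.24180102920728 278.56283470548874 212.65674058100376 [[0.841, 0.373, -0.392, 0.003], [-0.54, 0.608, -0.582, -0.765], [0.021, 0.701, 0.713, 1.107], [0.0, 0.0, 0.0, 1.0]] ['frame', 'vertical_fov', 'cx', 'cy', 'T', 'shot', 'fish']
lever_grip [([281.4, 194.0], 0.48)]
lever_pivot [([281.7, 206.5], 0.48)]
mould [([256.6, 195.6], 0.61)]
vibrator [([252.7, 212.0], 0.78)]
wrist 65.70646984690485 272.93099791238967 212.4166814549798 [[0.23, -0.948, -0.219, 0.093], [0.973, 0.224, 0.052, 0.673], [-0.0, -0.226, 0.974, 0.386], [0.0, 0.0, 0.0, 1.0]] ['frame', 'vertical_fov', 'cx', 'cy', 'T', 'shot', 'fish']
lever_grip []
lever_pivot []
mould []
vibrator []
```

View pics/a_scene.png

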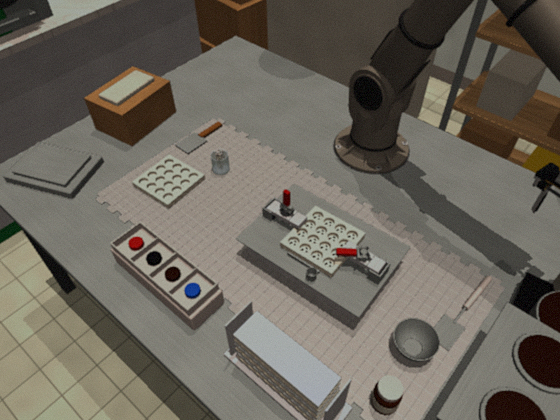

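View pics/a_side.png

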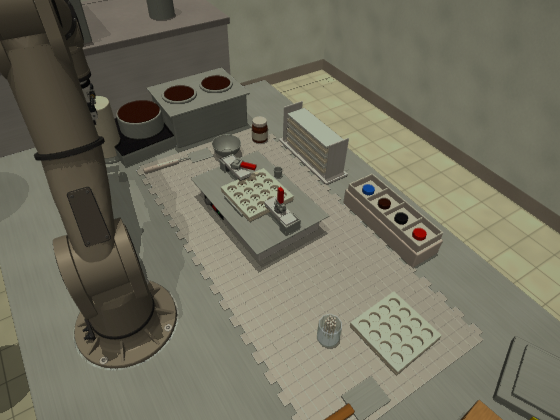

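```bash
python3 - <<'E'
from h import *
print(arm.sense()["t"])
a=cap("scene");b=cap("side")
X={}
for t in ["lever_grip","lever_pivot","mould","vibrator","colour_cup","swab_jar","bowl"]:
    u=nets.pinpoint(a,t);v=nets.pinpoint(b,t)
    if u and v:
        for q in u[:2]:
            x,e=tri([ray(a,q["uv"]),ray(b,v[0]["uv"])]); print(t,q["uv"],v[0]["uv"],np.round(x,4),np.round(e,4))
for n,p in(("scene",a),("side",b)):
    im=p["frame"][130:270,200:400]; cv2.imwrite(f"pics/b_{n}.png",cv2.resize(im,None,fx=4,fy=4,interpolation=cv2.INTER_CUBIC))
E
```

```text
0.75
lever_grip [284.3, 196.1] [325.1, 336.9] [ 0.4201 -0.225  -0.0913] [0.1128 0.1128]
lever_pivot [287.4, 205.5] [281.6, 206.2] [0.5462 0.0374 0.1538] [0.0061 0.0061]
mould [324.3, 241.3] [254.1, 195.1] [0.5351 0.1801 0.0914] [0.0006 0.0006]
vibrator [319.0, 258.4] [253.6, 212.9] [0.5362 0.1755 0.0045] [0.0075 0.0075]
colour_cup [311.8, 278.6] [276.9, 173.6] [0.6627 0.2339 0.0936] [0.0002 0.0002]
colour_cup [288.5, 207.6] [276.9, 173.6] [0.5844 0.096  0.2249] [0.0111 0.0111]
swab_jar [221.7, 167.8] [327.7, 333.7] [ 0.4616 -0.3441  0.0136] [0.0024 0.0024]
bowl [413.8, 346.7] [229.6, 152.7] [0.6164 0.5384 0.0107] [0.008 0.008]
```

View crops.

View pics/b_scene.png

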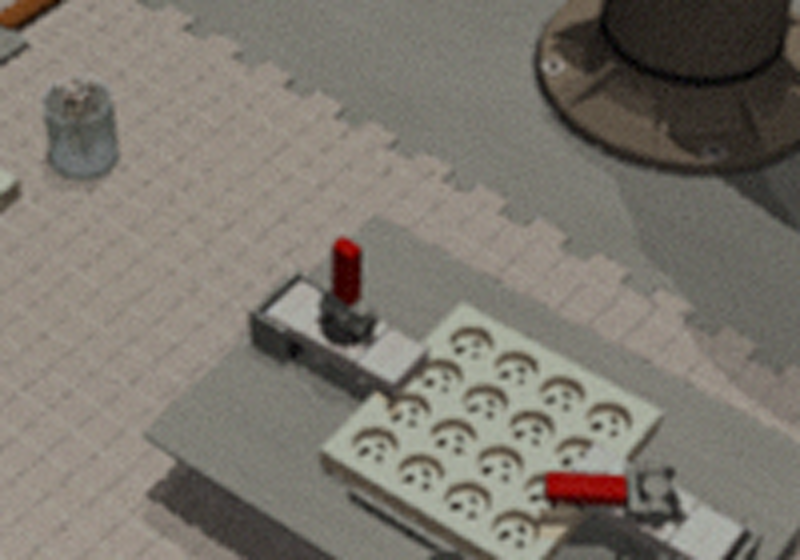

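View pics/b_side.png

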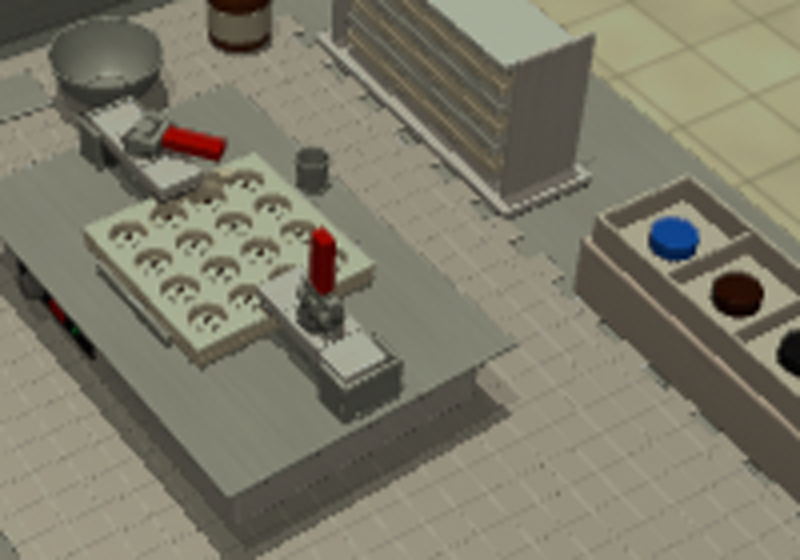

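```bash
python3 - <<'E'
from h import *
s=arm.sense(); M=R.from_quat(s["ee_rot"]).as_matrix(); print(s["t"],np.round(M,3).tolist())
a=cap("scene");b=cap("side")
E={}
for n,p,(c0,c1,r0,r1) in(("s",a,(275,300,180,215)),("b",b,(270,295,180,212))):
    f=p["frame"].astype(int); m=(f[...,2]>90)&(f[...,1]<60)&(f[...,2]>2*f[...,1])
    ys,xs=np.nonzero(m[r0:r1,c0:c1]); xs=xs+c0;ys=ys+r0
    pts=np.c_[xs,ys]; c=pts.mean(0); U,S,V=np.linalg.svd(pts-c); d=V[0]*np.sign(V[0][1]); t=(pts-c)@d
    print(n,len(xs),c,c+d*t.min(),c+d*t.max()); E[n]=(c,c+d*t.min(),c+d*t.max())
for k,l in enumerate(["cen","top","bot"]): 
    x,e=tri([ray(a,E["s"][k]),ray(b,E["b"][k])]); print(l,np.round(x,4),np.round(e,4))
for t in ["lever_grip","lever_pivot"]:
    u=nets.pinpoint(a,t);v=nets.pinpoint(b,t)
    for q in u[:2]:
      for w in v[:2]:
        x,e=tri([ray(a,q["uv"]),ray(b,w["uv"])]); print(t,q["uv"],w["uv"],q["conf"],w["conf"],np.round(x,4),np.round(e,4))
E
```

```text
1.55 [[0.229, -0.0, -0.973], [0.973, -0.0, 0.229], [-0.0, -1.0, 0.0]]
s 19 [286.26315789 191.57894737] [283.84321147 190.29566315] [288.57356668 192.80414438]
b 19 [280.63157895 190.15789474] [279.28236608 187.34410573] [283.74181289 196.64430044]
cen [0.548  0.0404 0.2183] [0.0015 0.0015]
top [0.5499 0.0407 0.2271] [0.0044 0.0044]
bot [0.5436 0.0329 0.2021] [0.0113 0.0113]
lever_grip [285.7, 198.5] [278.2, 193.6] 0.52 0.73 [0.5498 0.0466 0.1965] [0.0038 0.0038]
lever_pivot [286.8, 207.0] [281.0, 207.7] 0.61 0.53 [0.5459 0.0371 0.1471] [0.0044 0.0044]
lever_pivot [286.8, 207.0] [278.3, 173.4] 0.61 0.22 [0.5873 0.0924 0.2271] [0.0112 0.0112]
```

Call:
servo_tool([
  [[0,-0.06,0],0],
  [[0,-0.06,0],0],
  [[-0.03,0,-0.03],0],
  [[-0.03,0,-0.03],0],
  [[-0.03,0,-0.03],0],
  [[-0.03,0,-0.03],0],
  [[-0.03,0,-0.03],0],
  [[-0.03,0,-0.03],0],
  [[-0.03,0,-0.03],0],
  [[-0.03,0,-0.03],0],
  [[-0.03,0,-0.03],0],
  [[-0.03,0,-0.03],0],
], hand=60)

```text
t: 3.35
tool_pos: [0.3784, 0.2951, 0.3007]
ee_rot: [-0.554, -0.439, 0.439, 0.554]
contact_force: [1.1, 0.3, 0.0]
opening: 0.0562
```

Call:
servo_tool([
  [[-0.03,0,-0.032],0],
  [[-0.03,0,-0.032],0],
  [[-0.03,0,-0.032],0],
  [[-0.03,0,-0.032],0],
  [[-0.03,0,-0.032],0],
  [[-0.03,0,-0.032],0],
  [[-0.03,0,-0.032],0],
  [[0,0,0],0],
  [[0,0,0],0],
])

```text
t: 4.47
tool_pos: [0.5476, 0.0411, 0.3004]
ee_rot: [-0.554, -0.439, 0.439, 0.554]
contact_force: [-0.3, 0.7, 0.3]
opening: 0.0561
```

```bash
python3 - <<'E'
from h import *
s=arm.sense(); M=R.from_quat(s["ee_rot"]).as_matrix(); print(s["t"],s["tool_pos"],np.round(M,3).tolist(),np.round(s["joint_positions"],3),s["contact_force"],s["wrist_torque"])
p=cap("wrist"); cv2.imwrite("pics/c.png",p["frame"])
for t in ["lever_grip","lever_pivot"]: print(nets.pinpoint(p,t))
print(proj(p,[.546,.04,.194]),proj(p,[.546,.04,.147]))
E
```

```text
4.475 [0.54757943 0.04114731 0.30035132] [[0.229, -0.0, -0.973], [0.973, 0.0, 0.229], [0.0, -1.0, 0.0]] [-0.761  0.136  0.644  1.762 -0.086  1.272  1.244] [-0.31015653  0.65742373  0.25633954] [ 0.0360457   0.04825027 -0.01235935]
[{'uv': [276.3, 205.8], 'conf': 0.95}]
[{'uv': [275.7, 197.9], 'conf': 0.78}]
[270.14987578 202.43831173] [270.5082135  194.24823237]
```

View pics/c.png

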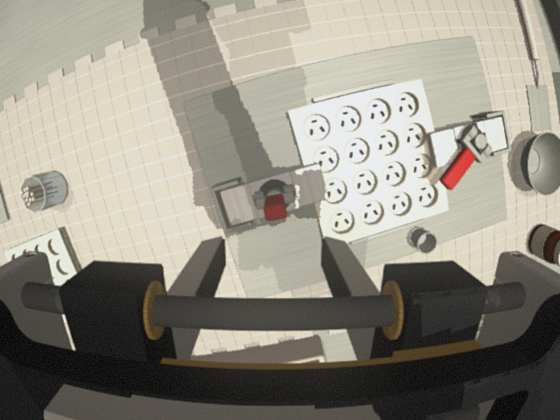

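```bash
python3 - <<'E'
from h import *
im=cv2.imread("pics/c.png")[150:250,200:340]
cv2.imwrite("pics/c2.png",cv2.resize(im,None,fx=5.5,fy=5.5,interpolation=cv2.INTER_CUBIC))
E
```

```text
(no output)
```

View pics/c2.png

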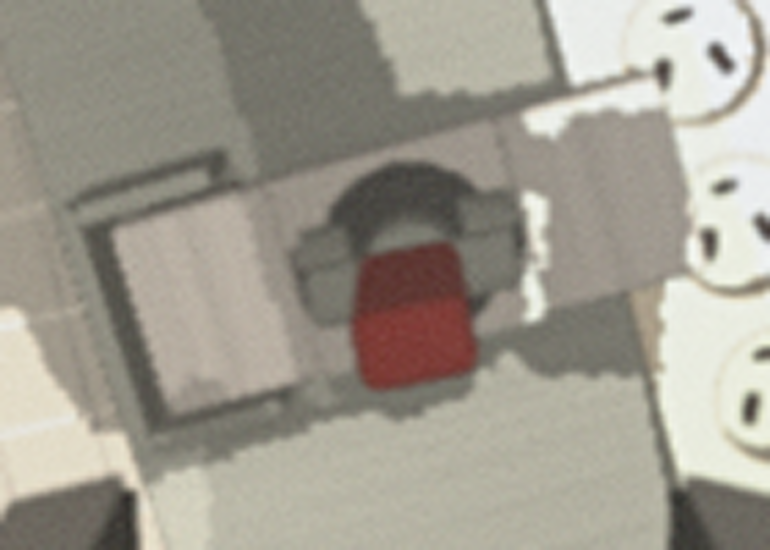

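```bash
python3 - <<'E'
from h import *
p=cap("wrist");a=cap("scene");b=cap("side")
def at(uv,z):
    o,d=ray(p,uv); return o+d*(z-o[2])/d[2]
for t in ["lever_grip","lever_pivot"]:
    r=[]
    for q in (p,a,b):
        u=nets.pinpoint(q,t)
        if u: r.append(ray(q,u[0]["uv"]))
    print(t,len(r),*[np.round(v,4) for v in tri(r)])
c=np.array([(355,315),(467,300),(475,368),(370,388)])/5.5+[200,150]-0.5
W=np.array([at(x,.222) for x in c]); print(np.round(W,4),W.mean(0))
e=lambda i,j:(np.linalg.norm(W[j]-W[i])*1e3,np.degrees(np.arctan2(*(W[j]-W[i])[[1,0]])))
print(e(0,1),e(3,2),e(3,0),e(2,1))
# drums
D=np.array([at(np.array(x)/5.5+[200,150]-.5,.147) for x in [(335,275),(490,240)]]);print(D,D.mean(0),np.degrees(np.arctan2(*(D[1]-D[0])[[1,0]])))
S=np.array([at(np.array(x)/5.5+[200,150]-.5,.13) for x in [(265,190),(495,122),(300,375),(520,320)]]);
print("strap",[np.degrees(np.arctan2(*(S[j]-S[i])[[1,0]])) for i,j in((0,1),(2,3))])
E
```

```text
lever_grip 3 [0.5489 0.0459 0.1972] [0.0032 0.0006 0.0034]
lever_pivot 3 [0.5531 0.0401 0.1521] [0.0036 0.0046 0.0063]
[[0.5432 0.036  0.222 ]
 [0.5449 0.0542 0.222 ]
 [0.5563 0.053  0.222 ]
 [0.5556 0.0355 0.222 ]] [0.54998882 0.04467363 0.222     ]
(np.float64(18.342301704618478), np.float64(84.61459020838676)) (np.float64(17.514893884712038), np.float64(87.92538389028638)) (np.float64(12.465128497928228), np.float64(177.8491461545118)) (np.float64(11.434776438024562), np.float64(173.8463694347635))
[[0.54919609 0.02827273 0.147     ]
 [0.54933331 0.06071115 0.147     ]] [0.5492647  0.04449194 0.147     ] 89.7576179914429
strap [np.float64(93.37356794271469), np.float64(91.21594610350854)]
```

Call:
servo_tool([
  [[0.0037,0,-0.0012],0],
  [[0,0.015,0],-5.2],
  [[0,0.015,0],-5.2],
  [[0,0,0],0],
  [[0,0,0],0],
])

```text
t: 5.7
tool_pos: [0.5501, 0.0441, 0.271]
ee_rot: [0.513, 0.487, -0.487, -0.513]
contact_force: [-0.4, -0.6, -0.2]
opening: 0.056
```

```bash
cat > st.py <<'E'
from h import *
def st():
    s=arm.sense(); M=R.from_quat(s["ee_rot"]).as_matrix(); np.set_printoptions(suppress=True)
    print("t",s["t"],np.round(s["tool_pos"],4),"yawx",round(np.degrees(np.arctan2(M[1,0],M[0,0])),2),"down",np.round(M[:,1],4)); print(" j",np.round(s["joint_positions"],3),"F",np.round(s["contact_force"],2),"T",np.round(s["wrist_torque"],3),s["opening"])
E
python3 - <<'E'
from st import *
st()
p=cap("wrist");
for t in ["lever_grip","lever_pivot"]: print(nets.pinpoint(p,t))
im=p["frame"][130:270,190:360]
cv2.imwrite("pics/d.png",cv2.resize(im,None,fx=4.2,fy=4.2,interpolation=cv2.INTER_CUBIC))
E
```

```text
t 5.7 [0.5501 0.0441 0.271 ] yawx 87.05 down [ 0.0004 -0.     -1.    ]
 j [-0.738  0.162  0.621  1.798 -0.101  1.212  1.432] F [-0.44 -0.63 -0.16] T [-0.028 -0.036  0.014] 0.05595568576478571
[{'uv': [269.8, 212.1], 'conf': 0.72}]
[{'uv': [270.7, 199.9], 'conf': 0.61}]
```

View pics/d.png

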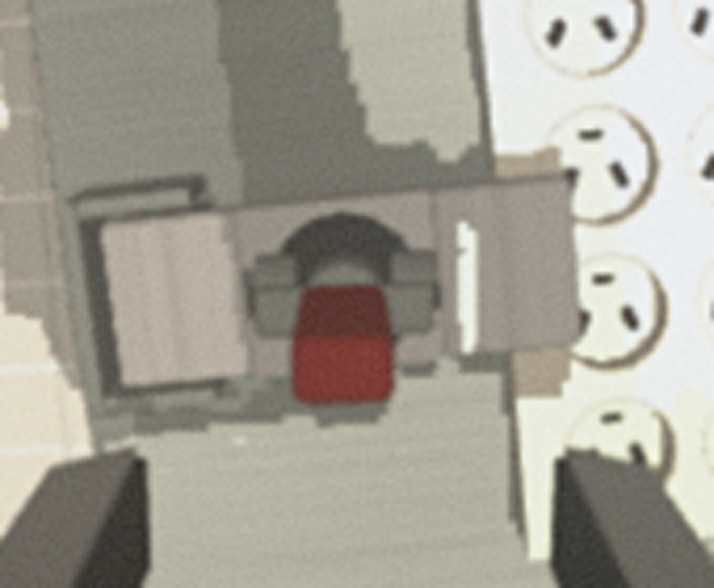

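Call:
servo_tool([
  [[-0.001,0.03,0.0005],0],
  [[0,0.03,0],0],
  [[0,0.029,0],0],
  [[0,0,0],0],
  [[0,0,0],0],
])

```text
t: 6.48
tool_pos: [0.55, 0.0431, 0.1827]
ee_rot: [0.513, 0.488, -0.487, -0.512]
contact_force: [-0.1, 0.4, 0.1]
opening: 0.0562
```

```bash
python3 - <<'E'
from st import *
st()
p=cap("wrist")
im=p["frame"][130:270,190:360]
cv2.imwrite("pics/e.png",cv2.resize(im,None,fx=4.2,fy=4.2,interpolation=cv2.INTER_CUBIC))
p=cap("side")
cv2.imwrite("pics/e2.png",cv2.resize(p["frame"][130:270,190:360],None,fx=4.2,fy=4.2,interpolation=cv2.INTER_CUBIC))
E
```

```text
t 6.475 [0.55   0.0431 0.1827] yawx 87.15 down [ 0.0011  0.0002 -1.    ]
 j [-0.705  0.249  0.607  1.91  -0.165  1.031  1.494] F [-0.1   0.38  0.13] T [ 0.054 -0.007 -0.008] 0.05617169532134142
```

View pics/e.png

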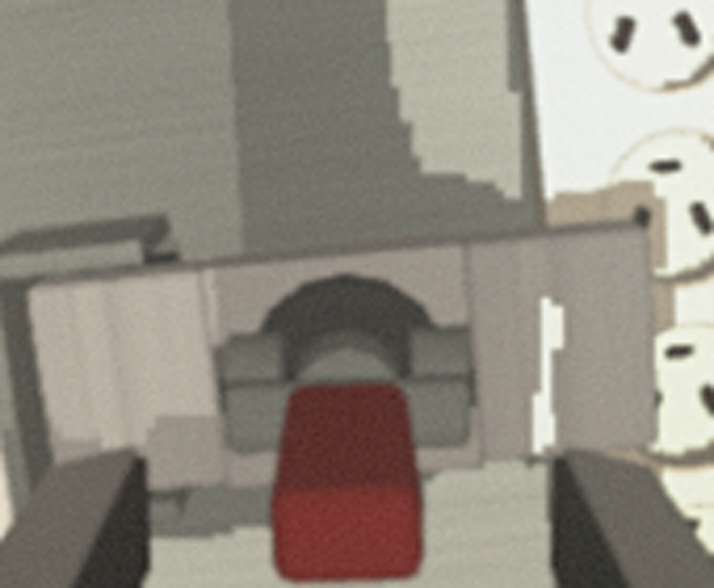

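View pics/e2.png

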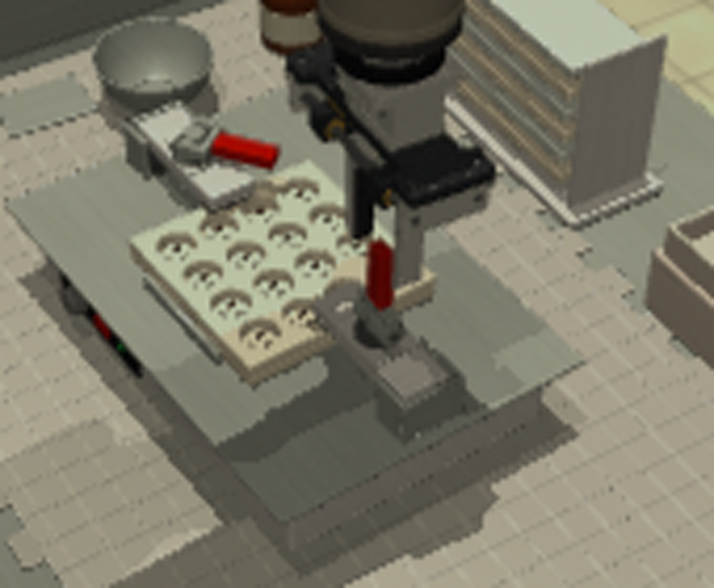

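Call:
servo_tool([
  [[0,0,0],0],
  [[0,0,0],0],
  [[0,0,0],0],
  [[0,0,0],0],
  [[0,0,0],0],
  [[0,0,0],0],
], hand=0, newtons=8)

```text
t: 7.32
tool_pos: [0.5493, 0.0429, 0.1815]
ee_rot: [0.512, 0.487, -0.488, -0.512]
contact_force: [0.7, -1.9, 1.9]
opening: 0.02
```

```bash
python3 - <<'E'
from st import *
st()
E
```

```text
t 7.325 [0.5493 0.0429 0.1815] yawx 87.17 down [-0.0001 -0.0002 -1.    ]
 j [-0.704  0.25   0.607  1.912 -0.165  1.029  1.495] F [ 0.67 -1.89  1.88] T [-0.384  0.041  0.034] 0.02004810078680158
```

Call:
servo_tool([
  [[0,0,0],0],
  [[0,0,0],0],
  [[0,0.00012,0],7.2],
  [[0,0.00012,0],7.2],
  [[0,0.00012,0],7.2],
  [[0,0.00012,0],7.2],
  [[0,0.00012,0],7.2],
], newtons=40)

```text
t: 8.2
tool_pos: [0.5492, 0.0425, 0.1809]
ee_rot: [0.639, 0.304, -0.304, -0.638]
contact_force: [-1.8, -4.4, 2.2]
opening: 0.0197
```

```bash
python3 - <<'E'
from st import *
st()
E
```

```text
t 8.2 [0.5492 0.0425 0.1809] yawx 50.92 down [-0.0002 -0.0006 -1.    ]
 j [-0.798  0.269  0.726  1.917 -0.206  1.031  0.906] F [-1.81 -4.43  2.22] T [-1.132  0.363  0.057] 0.01965711873572524
```

Call:
servo_tool([
  [[0,0.00013,0],8],
  [[0,0.00013,0],8],
  [[0,0.00013,0],8],
  [[0,0.00013,0],8],
])

```text
t: 8.7
tool_pos: [0.549, 0.0424, 0.1803]
ee_rot: [0.698, 0.116, -0.116, -0.697]
contact_force: [-3.4, -5.0, 3.4]
opening: 0.0195
```

```bash
python3 - <<'E'
from st import *
st()
E
```

```text
t 8.7 [0.549  0.0424 0.1803] yawx 18.88 down [-0.0007 -0.0007 -1.    ]
 j [-0.886  0.294  0.844  1.922 -0.254  1.036  0.398] F [-3.36 -5.01  3.36] T [-1.351  0.784  0.043] 0.019481388690647326
```

Call:
servo_tool([
  [[0,0.00013,0],8],
  [[0,0.00013,0],8],
  [[0,0.00013,0],8],
  [[0,0.00013,0],8],
])

```text
t: 9.2
tool_pos: [0.5487, 0.0424, 0.1798]
ee_rot: [0.703, -0.081, 0.08, -0.702]
contact_force: [-4.1, -5.6, 4.9]
opening: 0.0195
```

```bash
python3 - <<'E'
from st import *
st()
E
```

```text
t 9.2 [0.5487 0.0424 0.1798] yawx -13.11 down [-0.0011 -0.0005 -1.    ]
 j [-0.978  0.335  0.977  1.926 -0.32   1.047 -0.093] F [-4.1  -5.6   4.89] T [-1.27   1.277  0.006] 0.0194993163486774
```

```bash
python3 - <<'E'
from st import *
p=cap("wrist")
st()
im=p["frame"][130:330,150:400]
cv2.imwrite("pics/f.png",cv2.resize(im,None,fx=3,fy=3,interpolation=cv2.INTER_CUBIC))
p=cap("side")
cv2.imwrite("pics/f2.png",cv2.resize(p["frame"][130:270,190:360],None,fx=4.2,fy=4.2,interpolation=cv2.INTER_CUBIC))
st()
E
```

```text
t 9.25 [0.5487 0.0425 0.1797] yawx -13.55 down [-0.0012 -0.0007 -1.    ]
 j [-0.98   0.336  0.979  1.926 -0.321  1.047 -0.099] F [-4.83 -4.43  7.82] T [-1.347  1.337 -0.024] 0.019548874842615013
t 9.3 [0.5487 0.0424 0.1797] yawx -13.1 down [-0.0013 -0.0009 -1.    ]
 j [-0.979  0.335  0.978  1.926 -0.32   1.047 -0.092] F [-4.53 -4.76  5.92] T [-1.323  1.415 -0.032] 0.019866402391066663
```

View pics/f.png

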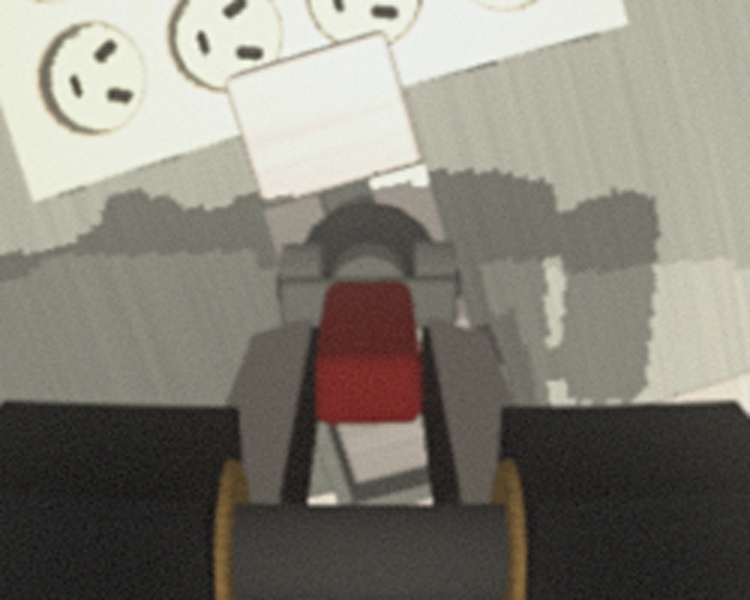

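View pics/f2.png

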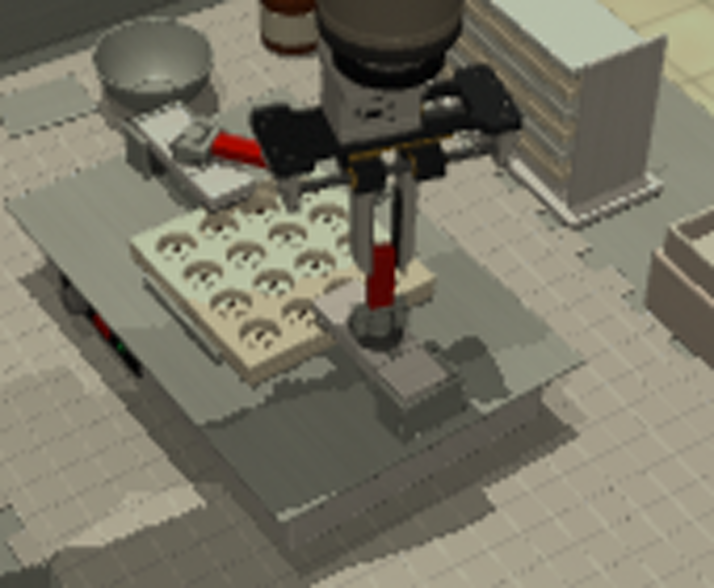

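Call:
servo_tool([
  [[-0.0005,-0.0004,-0.0008],0],
  [[0,0.00013,0],8],
  [[0,0.00013,0],8],
  [[0,0.00013,0],8],
])

```text
t: 9.8
tool_pos: [0.5482, 0.0423, 0.1795]
ee_rot: [0.671, -0.225, 0.225, -0.67]
contact_force: [-0.5, -2.6, -3.7]
opening: 0.0196
```

```bash
python3 - <<'E'
from st import *
st()
E
```

```text
t 9.8 [0.5482 0.0423 0.1795] yawx -37.08 down [-0.0007 -0.0002 -1.    ]
 j [-1.047  0.379  1.086  1.93  -0.384  1.061 -0.444] F [-0.52 -2.56 -3.74] T [-0.836  0.381  0.03 ] 0.019593551906788756
```

Call:
servo_tool([
  [[0,0.00013,0],8],
  [[0,0.00013,0],8],
  [[0,0.00013,0],8],
  [[0,0.00013,0],8],
])

```text
t: 10.3
tool_pos: [0.5481, 0.0425, 0.179]
ee_rot: [0.583, -0.401, 0.401, -0.582]
contact_force: [-2.9, -2.1, -2.5]
opening: 0.0197
```

```bash
python3 - <<'E'
from st import *
st()
E
```

```text
t 10.3 [0.5481 0.0425 0.179 ] yawx -69.07 down [-0.001  0.    -1.   ]
 j [-1.121  0.468  1.234  1.933 -0.498  1.099 -0.887] F [-2.89 -2.09 -2.47] T [-0.634  0.913  0.058] 0.019696873411385502
```

Call:
servo_tool([
  [[0,0.00013,0],8],
  [[0,0.00013,0],8],
  [[0,0.00013,0],8],
])

```text
t: 10.68
tool_pos: [0.5481, 0.0426, 0.1786]
ee_rot: [-0.487, 0.513, -0.513, 0.486]
contact_force: [-3.1, -0.9, 0.5]
opening: 0.0196
```

```bash
python3 - <<'E'
from st import *
st()
E
```

```text
t 10.675 [0.5481 0.0426 0.1786] yawx -93.06 down [-0.0012  0.     -1.    ]
 j [-1.151  0.533  1.317  1.934 -0.575  1.132 -1.229] F [-3.07 -0.93  0.52] T [-0.253  1.141  0.093] 0.01958948004652782
```

Call:
servo_tool([
  [[0,0,0],0],
  [[0,0,0],0],
  [[0,0,0],-10],
  [[0,0,0],-10],
  [[0,0,0],-10],
  [[0,0,0],-10],
  [[0,0,0],-10],
  [[0,0,0],-10],
  [[0,0,0],-10],
  [[0,0,0],-10],
  [[0,0,0],-10],
  [[0,0,0],-10],
], hand=55)

```text
t: 12.18
tool_pos: [0.5488, 0.0425, 0.1793]
ee_rot: [-0.705, -0.048, 0.047, 0.706]
contact_force: [-0.8, -0.6, 0.1]
opening: 0.0517
```

Call:
servo_tool([
  [[0,0,0],-10],
  [[0,0,0],-10],
  [[0,0,0],-10],
  [[0,0,0],-10],
  [[0,0,0],-10],
  [[0,0,0],-10],
  [[0,0,0],-10],
  [[0,0,0],-10],
  [[0,0,0],0],
  [[0,0,0],0],
])

```text
t: 13.42
tool_pos: [0.5487, 0.0423, 0.1791]
ee_rot: [0.513, 0.487, -0.487, -0.513]
contact_force: [-0.2, -0.3, 0.1]
opening: 0.0519
```

```bash
python3 - <<'E'
from st import *
st()
p=cap("wrist")
im=p["frame"][130:330,150:400]
cv2.imwrite("pics/g.png",cv2.resize(im,None,fx=3,fy=3,interpolation=cv2.INTER_CUBIC))
st()
E
```

```text
t 13.425 [0.5487 0.0423 0.1791] yawx 86.98 down [ 0.0004  0.0002 -1.    ]
 j [-0.673  0.247  0.569  1.915 -0.155  1.023  1.482] F [-0.23 -0.28  0.07] T [ 0.028  0.01  -0.039] 0.051931110683309446
t 13.475 [0.5487 0.0424 0.179 ] yawx 87.01 down [ 0.0002  0.0001 -1.    ]
 j [-0.673  0.247  0.569  1.915 -0.155  1.023  1.482] F [-0.02  0.02 -0.66] T [-0.003  0.046 -0.021] 0.051962571396188595
```

View pics/g.png

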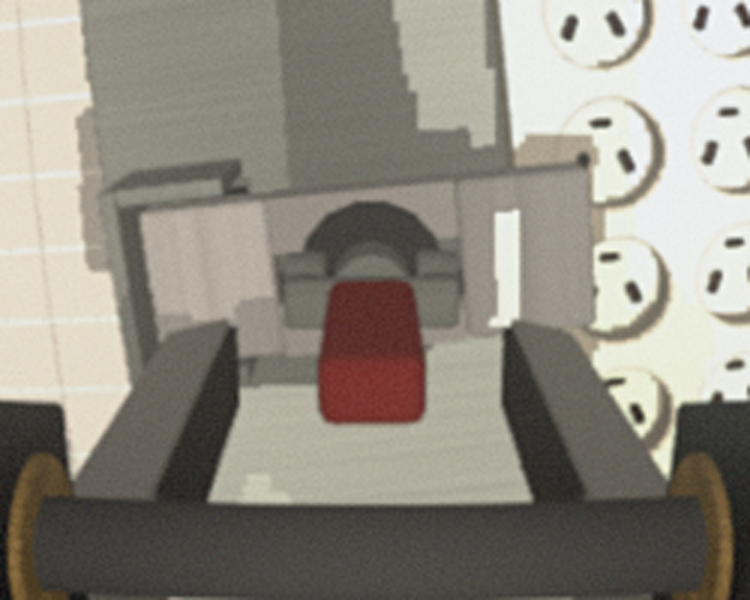

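Call:
servo_tool([
  [[0,0,0],0],
  [[0,0,0],0],
  [[0,0,0],0],
  [[0,0,0],0],
  [[0,0,0],0],
  [[0,0.0001,0],5],
  [[0,0.0001,0],5],
], hand=0, newtons=45)

```text
t: 14.35
tool_pos: [0.5486, 0.0425, 0.1788]
ee_rot: [-0.553, -0.44, 0.44, 0.553]
contact_force: [0.1, 1.3, 0.9]
opening: 0.0193
```

```bash
python3 - <<'E'
from st import *
st()
E
```

```text
t 14.35 [0.5486 0.0425 0.1788] yawx 77.01 down [-0.      0.0001 -1.    ]
 j [-0.698  0.251  0.6    1.916 -0.165  1.023  1.318] F [0.08 1.32 0.89] T [0.271 0.005 0.056] 0.019333631216995398
```

Call:
servo_tool([
  [[0,0.0001,0],6],
  [[0,0.0001,0],6],
])

```text
t: 14.6
tool_pos: [0.5486, 0.0424, 0.1786]
ee_rot: [-0.596, -0.38, 0.38, 0.596]
contact_force: [-0.3, 0.1, 1.5]
opening: 0.0198
```

```bash
python3 - <<'E'
from st import *
st()
E
```

```text
t 14.6 [0.5486 0.0424 0.1786] yawx 64.98 down [ 0.0001  0.0001 -1.    ]
 j [-0.729  0.256  0.638  1.918 -0.178  1.024  1.121] F [-0.28  0.14  1.51] T [0.11  0.093 0.118] 0.019775391382737376
```

Call:
servo_tool([
  [[0,0.0001,0],6],
  [[0,0.0001,0],6],
])

```text
t: 14.85
tool_pos: [0.5487, 0.0424, 0.1785]
ee_rot: [0.633, 0.315, -0.315, -0.633]
contact_force: [-0.0, -0.4, 2.3]
opening: 0.0192
```

```bash
python3 - <<'E'
from st import *
st()
E
```

```text
t 14.85 [0.5487 0.0424 0.1785] yawx 52.98 down [ 0.0001 -0.     -1.    ]
 j [-0.76   0.262  0.678  1.919 -0.191  1.024  0.926] F [-0.02 -0.39  2.32] T [0.048 0.19  0.194] 0.019231739267740723
```

Call:
servo_tool([
  [[0,0.0001,0],5],
  [[0,0.0001,0],5],
])

```text
t: 15.1
tool_pos: [0.5487, 0.0423, 0.1783]
ee_rot: [0.658, 0.259, -0.259, -0.658]
contact_force: [-0.8, -0.7, 3.3]
opening: 0.0196
```

```bash
python3 - <<'E'
from st import *
st()
E
```

```text
t 15.1 [0.5487 0.0423 0.1783] yawx 43.02 down [ 0.     -0.0001 -1.    ]
 j [-0.786  0.268  0.712  1.921 -0.204  1.025  0.766] F [-0.84 -0.66  3.3 ] T [-0.085  0.323  0.215] 0.01960597898324008
```

Call:
servo_tool([
  [[0,0.0001,0],4],
  [[0,0.0001,0],4],
])

```text
t: 15.35
tool_pos: [0.5487, 0.0423, 0.1782]
ee_rot: [0.674, 0.213, -0.213, -0.674]
contact_force: [-1.8, -0.4, 4.0]
opening: 0.0195
```

```bash
python3 - <<'E'
from st import *
st()
E
```

```text
t 15.35 [0.5487 0.0423 0.1782] yawx 35.05 down [ 0.0001 -0.     -1.    ]
 j [-0.808  0.273  0.74   1.922 -0.215  1.026  0.638] F [-1.82 -0.37  3.98] T [-0.071  0.489  0.197] 0.019460393346683934
```

Call:
servo_tool([
  [[0,0.0001,0],4],
])

```text
t: 15.48
tool_pos: [0.5487, 0.0422, 0.1781]
ee_rot: [0.681, 0.189, -0.189, -0.681]
contact_force: [-2.8, 0.5, 6.3]
opening: 0.0194
```

```bash
python3 - <<'E'
from st import *
st()
E
```

```text
t 15.475 [0.5487 0.0422 0.1781] yawx 31.05 down [-0. -0. -1.]
 j [-0.819  0.276  0.755  1.923 -0.22   1.026  0.574] F [-2.78  0.54  6.26] T [-0.157  0.671  0.286] 0.019369286258902135
```

Call:
servo_tool([
  [[0,-0.0003,0],2],
])

```text
t: 15.6
tool_pos: [0.5485, 0.0423, 0.1782]
ee_rot: [0.684, 0.178, -0.178, -0.684]
contact_force: [-1.5, 0.3, -1.8]
opening: 0.0196
```

```bash
python3 - <<'E'
from st import *
st()
E
```

```text
t 15.6 [0.5485 0.0423 0.1782] yawx 29.1 down [-0.0002 -0.0001 -1.    ]
 j [-0.825  0.278  0.762  1.923 -0.223  1.027  0.543] F [-1.46  0.32 -1.82] T [-0.118  0.18   0.18 ] 0.019554421954333698
```

Call:
servo_tool([
  [[0,0,0],2],
])

```text
t: 15.72
tool_pos: [0.5486, 0.0423, 0.1781]
ee_rot: [0.687, 0.166, -0.166, -0.687]
contact_force: [-0.7, -0.7, 1.8]
opening: 0.0195
```

```bash
python3 - <<'E'
from st import *
st()
E
```

```text
t 15.725 [0.5486 0.0423 0.1781] yawx 27.11 down [-0.0001 -0.0002 -1.    ]
 j [-0.83   0.279  0.769  1.923 -0.226  1.027  0.511] F [-0.74 -0.65  1.82] T [-0.187  0.345  0.228] 0.019483559441265348
```

Call:
servo_tool([
  [[0,0,0],2],
])

```text
t: 15.85
tool_pos: [0.5486, 0.0423, 0.1781]
ee_rot: [0.69, 0.153, -0.154, -0.69]
contact_force: [-0.6, -1.4, 0.3]
opening: 0.0193
```

```bash
python3 - <<'E'
from st import *
st()
E
```

```text
t 15.85 [0.5486 0.0423 0.1781] yawx 25.08 down [-0.0001 -0.0001 -1.    ]
 j [-0.836  0.281  0.777  1.923 -0.229  1.027  0.479] F [-0.61 -1.41  0.35] T [-0.248  0.355  0.212] 0.019312340509634714
```

```bash
python3 - <<'E'
from st import *
p=cap("wrist")
im=p["frame"][130:330,150:400]
cv2.imwrite("pics/i.png",cv2.resize(im,None,fx=3,fy=3,interpolation=cv2.INTER_CUBIC))
T=[]
for i in range(6):
    cap("wrist"); T.append(arm.sense()["wrist_torque"][2])
print(np.round(T,3)); st()
E
```

```text
[0.159 0.033 0.033 0.076 0.057 0.117]
t 16.2 [0.5486 0.0423 0.1781] yawx 25.18 down [-0.0002 -0.     -1.    ]
 j [-0.835  0.281  0.776  1.923 -0.229  1.027  0.481] F [-1.85 -0.74  2.27] T [-0.231  0.419  0.117] 0.019530439954605548
```

View pics/i.png

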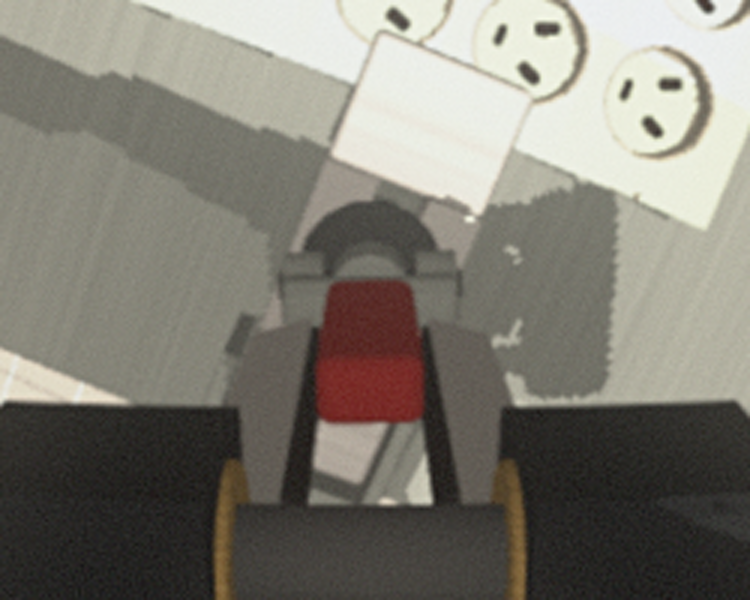

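Call:
servo_tool([
  [[0,0.0001,0],4],
  [[0,0.0001,0],4],
])

```text
t: 16.45
tool_pos: [0.5486, 0.0423, 0.178]
ee_rot: [0.699, 0.105, -0.105, -0.699]
contact_force: [-1.4, -2.0, 3.2]
opening: 0.0196
```

```bash
python3 - <<'E'
from st import *
st()
E
```

```text
t 16.45 [0.5486 0.0423 0.178 ] yawx 17.07 down [-0.0001 -0.0001 -1.    ]
 j [-0.858  0.287  0.807  1.924 -0.241  1.029  0.352] F [-1.41 -1.98  3.15] T [-0.387  0.671  0.285] 0.01961609586570748
```

Call:
servo_tool([
  [[0,0.0001,0],4],
])

```text
t: 16.58
tool_pos: [0.5486, 0.0423, 0.1779]
ee_rot: [0.703, 0.08, -0.08, -0.703]
contact_force: [-2.6, -1.2, 4.5]
opening: 0.0197
```

```bash
python3 - <<'E'
from st import *
st()
T=[]
for i in range(6):
    cap("wrist"); T.append(arm.sense()["wrist_torque"][2])
print(np.round(T,3)); st()
E
```

```text
t 16.575 [0.5486 0.0423 0.1779] yawx 13.06 down [-0.0001 -0.     -1.    ]
 j [-0.87   0.291  0.823  1.925 -0.248  1.03   0.289] F [-2.56 -1.25  4.55] T [-0.393  0.751  0.257] 0.019749288261084783
[0.191 0.133 0.057 0.038 0.043 0.068]
t 16.875 [0.5486 0.0423 0.1779] yawx 13.25 down [-0.0001 -0.     -1.    ]
 j [-0.869  0.291  0.822  1.925 -0.248  1.029  0.292] F [-2.83 -1.69  4.91] T [-0.453  0.923  0.068] 0.01926921503687985
```

Call:
servo_tool([
  [[0,-0.0001,0],4],
])

```text
t: 17.0
tool_pos: [0.5485, 0.0423, 0.1779]
ee_rot: [-0.705, -0.057, 0.057, 0.705]
contact_force: [-1.5, -2.0, 0.4]
opening: 0.0197
```

```bash
python3 - <<'E'
from st import *
st()
E
```

```text
t 17.0 [0.5485 0.0423 0.1779] yawx 9.18 down [-0.0001  0.0001 -1.    ]
 j [-0.88   0.295  0.838  1.926 -0.254  1.03   0.228] F [-1.53 -2.04  0.4 ] T [-0.401  0.665  0.332] 0.019651051641132258
```

Call:
servo_tool([
  [[0,0,0],3],
])

```text
t: 17.12
tool_pos: [0.5485, 0.0423, 0.1779]
ee_rot: [0.706, 0.038, -0.038, -0.706]
contact_force: [-2.3, -1.7, 3.1]
opening: 0.0196
```

```bash
python3 - <<'E'
from st import *
st()
E
```

```text
t 17.125 [0.5485 0.0423 0.1779] yawx 6.13 down [-0.0002 -0.     -1.    ]
 j [-0.89   0.298  0.85   1.926 -0.26   1.031  0.181] F [-2.32 -1.66  3.06] T [-0.453  0.718  0.341] 0.019638429303707933
```

Call:
servo_tool([
  [[0,0,0],0],
  [[0,0,0],0],
  [[0,0,0],0],
  [[0,0,0],0],
])

```text
t: 17.62
tool_pos: [0.5485, 0.0423, 0.1779]
ee_rot: [0.706, 0.038, -0.038, -0.706]
contact_force: [-2.0, -1.7, 2.0]
opening: 0.0194
```

Call:
servo_tool([
  [[0,0,0],0],
  [[0,0,0],0],
  [[0,0,0],0],
  [[0,-0.03,0],0],
  [[0,-0.04,0],0],
  [[0,0,0],0],
  [[0,0,0],0],
], hand=50)

```text
t: 18.5
tool_pos: [0.5484, 0.0426, 0.2475]
ee_rot: [-0.706, -0.038, 0.038, 0.706]
contact_force: [0.9, 0.7, -0.6]
opening: 0.047
```

```bash
python3 - <<'E'
from st import *
st()
P=[cap("wrist"),cap("scene"),cap("side")]
for t in ["lever_grip","lever_pivot"]:
    r=[]
    for q in P:
        u=nets.pinpoint(q,t)
        if u: r.append(ray(q,u[0]["uv"])); print(u[0])
    print(t,len(r),*[np.round(v,4) for v in tri(r)])
cv2.imwrite("pics/j.png",cv2.resize(P[0]["frame"][110:290,160:400],None,fx=3.3,fy=3.3,interpolation=cv2.INTER_CUBIC))
E
```

```text
t 18.5 [0.5484 0.0426 0.2475] yawx 6.19 down [-0.0002  0.0003 -1.    ]
 j [-0.945  0.215  0.888  1.843 -0.182  1.168  0.112] F [ 0.87  0.68 -0.58] T [-0.066  0.03   0.035] 0.04703619436187747
{'uv': [273.1, 220.7], 'conf': 0.63}
{'uv': [412.4, 344.5], 'conf': 0.7}
{'uv': [279.3, 194.2], 'conf': 0.64}
lever_grip 3 [0.605  0.2507 0.0574] [0.2423 0.2896 0.0769]
{'uv': [273.2, 206.7], 'conf': 0.91}
{'uv': [287.5, 208.0], 'conf': 0.56}
{'uv': [281.5, 208.0], 'conf': 0.61}
lever_pivot 3 [0.5487 0.0406 0.1439] [0.0027 0.0064 0.0062]
```

View pics/j.png

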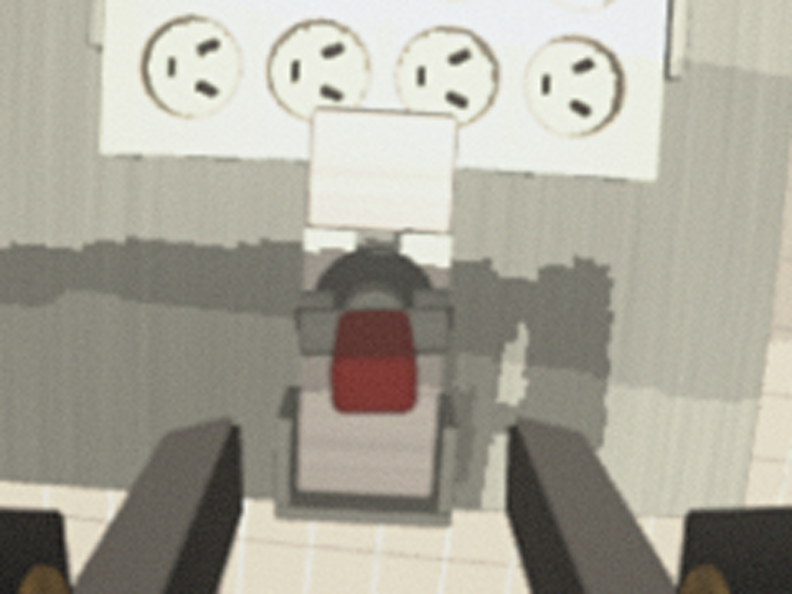

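Call:
servo_tool([
  [[0,0.035,0],0],
  [[0,0.035,0],0],
  [[0,0,0],0],
])

```text
t: 19.32
tool_pos: [0.5473, 0.0421, 0.1764]
ee_rot: [0.707, 0.037, -0.039, -0.706]
contact_force: [-0.4, -0.3, 1.2]
opening: 0.0475
```

Call:
servo_tool([
  [[0,0,0],0],
  [[0,0,0],0],
  [[0,0,0],0],
  [[0,0,0],0],
  [[0,0,0],0],
  [[0,0,0.002],0],
  [[0,0,0.001],0],
  [[0,0,0],0],
], hand=0, newtons=15)

```text
t: 20.32
tool_pos: [0.5486, 0.0437, 0.1787]
ee_rot: [0.707, 0.038, -0.037, -0.706]
contact_force: [-1.9, -8.1, 7.6]
opening: 0.0197
```

```bash
python3 - <<'E'
from st import *
st()
E
```

```text
t 20.325 [0.5486 0.0437 0.1787] yawx 6.12 down [ 0.0009 -0.0014 -1.    ]
 j [-0.898  0.298  0.856  1.925 -0.26   1.032  0.178] F [-1.86 -8.1   7.59] T [-2.191  0.566  0.047] 0.019704117119382
```

Call:
servo_tool([
  [[0,0,-0.003],0],
  [[0,0,-0.002],0],
  [[0,0,-0.001],0],
  [[0,0,0],0],
])

```text
t: 20.82
tool_pos: [0.549, 0.0403, 0.1786]
ee_rot: [-0.706, -0.038, 0.038, 0.707]
contact_force: [-4.2, 3.6, 6.4]
opening: 0.0196
```

```bash
python3 - <<'E'
from st import *
st()
E
```

```text
t 20.825 [0.549  0.0403 0.1786] yawx 6.21 down [ 0.0001  0.0015 -1.    ]
 j [-0.889  0.299  0.855  1.925 -0.263  1.033  0.19 ] F [-4.18  3.62  6.39] T [1.008 0.981 0.06 ] 0.01964438027656629
```

Call:
servo_tool([
  [[0,0,-0.002],0],
  [[0,0,-0.002],0],
  [[0,0,0],0],
])

```text
t: 21.2
tool_pos: [0.5494, 0.0362, 0.1783]
ee_rot: [-0.706, -0.038, 0.038, 0.706]
contact_force: [-2.3, 5.1, 3.4]
opening: 0.0198
```

```bash
python3 - <<'E'
from st import *
st()
E
```

```text
t 21.2 [0.5494 0.0362 0.1783] yawx 6.21 down [-0.      0.0011 -1.    ]
 j [-0.882  0.3    0.856  1.925 -0.264  1.032  0.198] F [-2.27  5.07  3.36] T [1.162 0.649 0.132] 0.019826103488445924
```

Call:
servo_tool([
  [[0,0.001,-0.0055],0],
  [[0,0.0017,-0.0053],0],
  [[0,0.0021,-0.0049],0],
  [[0,0.0025,-0.0047],0],
  [[0,0.0031,-0.0044],0],
  [[0,0.0035,-0.004],0],
  [[0,0,0],0],
])

```text
t: 22.08
tool_pos: [0.5531, 0.0057, 0.1648]
ee_rot: [0.706, 0.038, -0.037, -0.706]
contact_force: [-1.1, -3.9, 9.0]
opening: 0.0198
```

```bash
python3 - <<'E'
from st import *
st()
p=cap("side")
cv2.imwrite("pics/k.png",cv2.resize(p["frame"][130:270,190:360],None,fx=4.2,fy=4.2,interpolation=cv2.INTER_CUBIC))
E
```

```text
t 22.075 [0.5531 0.0057 0.1648] yawx 6.12 down [ 0.0013 -0.0005 -1.    ]
 j [-0.817  0.323  0.852  1.935 -0.286  1.007  0.271] F [-1.12 -3.88  8.97] T [-0.823  0.534  0.124] 0.019767351796410846
```

View pics/k.png

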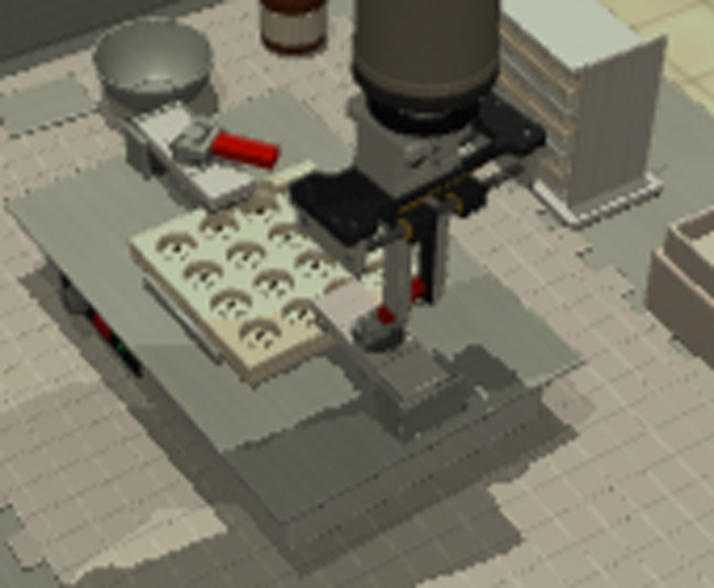

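Call:
servo_tool([
  [[0,0.0039,-0.0036],0],
  [[0,0.0042,-0.0032],0],
  [[0,0.0045,-0.0027],0],
  [[0,0,0],0],
])

```text
t: 22.62
tool_pos: [0.5542, -0.0042, 0.1522]
ee_rot: [0.707, 0.038, -0.037, -0.706]
contact_force: [-1.2, -6.2, 7.4]
opening: 0.0201
```

```bash
python3 - <<'E'
from st import *
st()
E
```

```text
t 22.625 [ 0.5542 -0.0042  0.1522] yawx 6.11 down [ 0.0015 -0.0012 -1.    ]
 j [-0.788  0.343  0.843  1.945 -0.305  0.984  0.304] F [-1.23 -6.15  7.37] T [-1.306  0.23   0.115] 0.02009415294390501
```

Call:
servo_tool([
  [[0,0,0],0],
  [[0,0,0],0],
  [[0,-0.025,0],0],
  [[0,-0.03,0],0],
  [[0,0,-0.0115],0],
  [[0,0,0],0],
], hand=40)

```text
t: 23.38
tool_pos: [0.5545, -0.0148, 0.2061]
ee_rot: [0.706, 0.038, -0.038, -0.706]
contact_force: [-0.7, -0.1, -0.8]
opening: 0.0376
```

Call:
servo_tool([
  [[0,0,0],0],
  [[0,0,0],0],
  [[0,0,0],0],
  [[0,0,0],0],
  [[0,0,0],0],
], hand=0)

```text
t: 24.0
tool_pos: [0.5547, -0.0141, 0.2064]
ee_rot: [0.706, 0.038, -0.038, -0.706]
contact_force: [0.3, -0.3, -0.2]
opening: 0.0004
```

```bash
python3 - <<'E'
from st import *
st()
p=cap("wrist")
cv2.imwrite("pics/l.png",cv2.resize(p["frame"][110:310,160:400],None,fx=3,fy=3,interpolation=cv2.INTER_CUBIC))
E
```

```text
t 24.0 [ 0.5547 -0.0141  0.2064] yawx 6.17 down [-0.0001 -0.0001 -1.    ]
 j [-0.817  0.278  0.884  1.884 -0.241  1.091  0.269] F [ 0.28 -0.35 -0.2 ] T [-0.116  0.05  -0.007] 0.0003843627930085817
```

View pics/l.png

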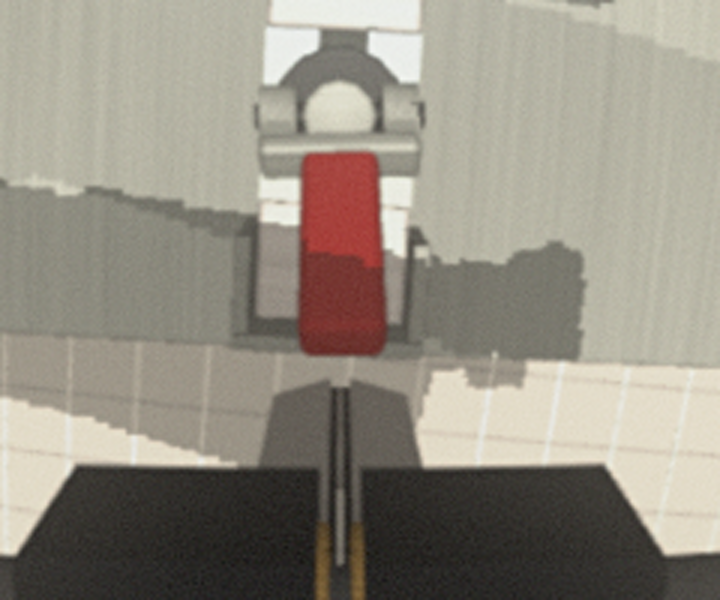

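```bash
python3 - <<'E'
from st import *
p=cap("wrist"); s=arm.sense()
f=lambda X:(proj(p,X)-[160,110])*3
t=s["tool_pos"];print("tcp",f(t))
d=np.array([.107,-.994,0]); o=np.array([.5484,.0423,.1457])
for ph in (55,62,70):
  a=np.radians(ph)
  for r in (19,75): print(ph,r,f(o+r/1e3*(d*np.sin(a)+[0,0,np.cos(a)])+7e-3*(np.array([0,0,np.sin(a)])-d*np.cos(a))))
print("pivot",f(o))
for dn in (.02,.03): print("tcp down",f(t-[0,0,dn]))
for uu in (.05,.066): print(uu,f(o+d*uu+[0,0,.053]))
E
```

```text
tcp [330.43605505 387.2221042 ]
55 19 [330.56750414 165.24913086]
55 75 [329.71699298 374.25754966]
62 19 [330.63137558 172.24254781]
62 75 [330.07358736 387.14381318]
70 19 [330.71160814 179.07216001]
70 75 [330.46560924 395.48594554]
pivot [331.06852325 118.07112493]
tcp down [331.17660821 361.87773524]
tcp down [331.50419654 350.69599091]
0.05 [329.4483195  348.44871342]
0.066 [329.64822327 415.02240437]
```

```bash
python3 - <<'E'
from st import *
p=cap("wrist"); s=arm.sense()
f=lambda X:np.round((proj(p,X)-[160,110])*3)
d=np.array([.107,-.994,0]); o=np.array([.5484,.0423,.1457])
for ph in (40,45,50,55,62):
  a=np.radians(ph)
  print(ph,[f(o+r/1e3*(d*np.sin(a)+[0,0,np.cos(a)])+w*(np.array([0,0,np.sin(a)])-d*np.cos(a)))[1] for r,w in((19,.007),(75,.007),(75,-.007))])
q=cap("side"); cv2.imwrite("pics/m.png",cv2.resize(q["frame"][150:250,220:340],None,fx=6,fy=6,interpolation=cv2.INTER_CUBIC))
q=cap("scene"); cv2.imwrite("pics/m2.png",cv2.resize(q["frame"][150:250,220:340],None,fx=6,fy=6,interpolation=cv2.INTER_CUBIC))
E
```

```text
40 [np.float64(148.0), np.float64(328.0), np.float64(363.0)]
45 [np.float64(154.0), np.float64(346.0), np.float64(376.0)]
50 [np.float64(160.0), np.float64(362.0), np.float64(385.0)]
55 [np.float64(165.0), np.float64(374.0), np.float64(392.0)]
62 [np.float64(172.0), np.float64(387.0), np.float64(397.0)]
```

View pics/m.png

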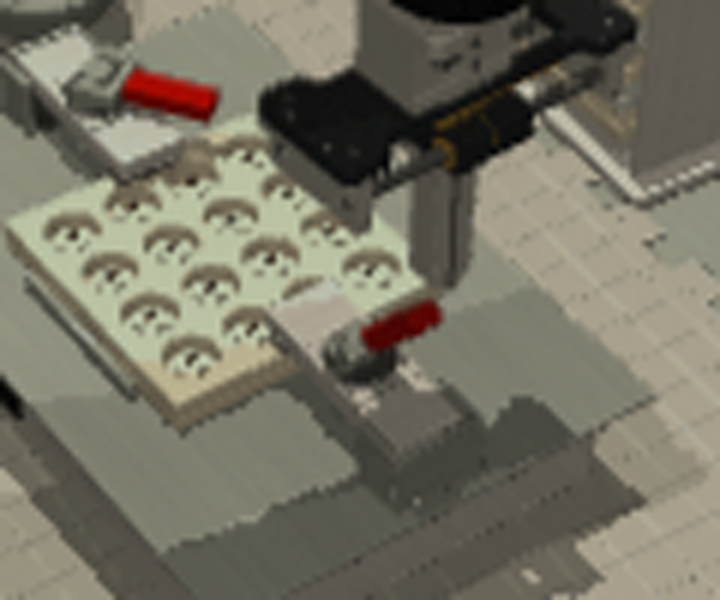

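View pics/m2.png

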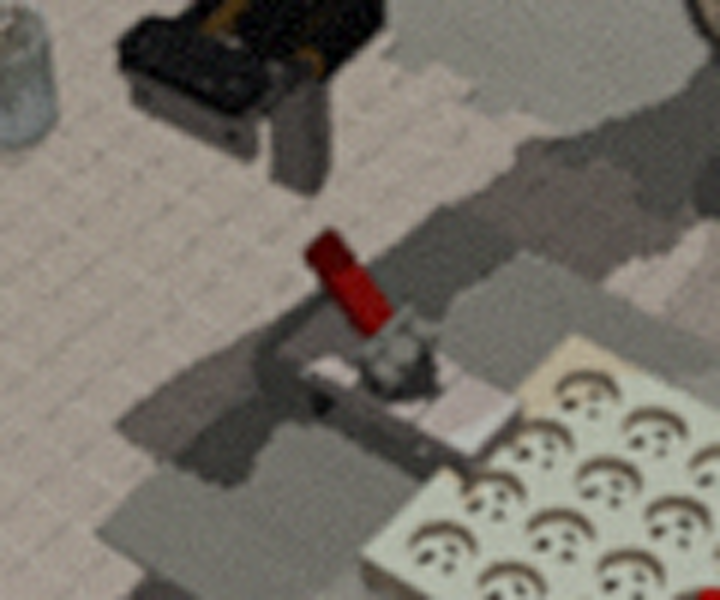

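```bash
python3 - <<'E'
from st import *
b=cap("side");a=cap("scene")
for l,u,v in(("low",(282.5,203.3),(282.5,206.7)),("up",(274.2,190.8),(291.3,202.2))):
    print(l,*[np.round(x,4) for x in tri([ray(a,u),ray(b,v)])])
d=np.array([.107,-.994,0]); o=np.array([.5484,.0423,.1457])
for ph in (40,50,60,65,70):
  A=np.radians(ph); X=lambda r:o+r/1e3*(d*np.sin(A)+[0,0,np.cos(A)])
  print(ph,[((proj(q,X(r))-[220,150])*6).round() for q in(a,b) for r in(19,75)])
E
```

```text
low [0.5481 0.0263 0.1585] [0.0011 0.0011]
up [ 0.5564 -0.0024  0.1986] [0.0043 0.0043]
40 [array([376., 323.]), array([315., 233.]), array([372., 332.]), array([419., 311.])]
50 [array([373., 325.]), array([300., 239.]), array([374., 338.]), array([430., 334.])]
60 [array([369., 327.]), array([289., 248.]), array([376., 343.]), array([438., 357.])]
65 [array([368., 328.]), array([284., 253.]), array([377., 346.]), array([442., 369.])]
70 [array([367., 330.]), array([280., 260.]), array([378., 349.]), array([444., 380.])]
```

Call:
servo_tool([
  [[0,-0.03,0],0],
  [[0,0,0.017],0],
  [[0,0,0.016],0],
  [[0,0.018,0],0],
  [[0,0.018,0],0],
  [[0,0,0],0],
])

```text
t: 25.1
tool_pos: [0.55, 0.0181, 0.1984]
ee_rot: [0.707, 0.037, -0.039, -0.706]
contact_force: [-0.6, 0.5, 0.4]
opening: 0.0005
```

Call:
servo_tool([
  [[0,0.005,-0.003],0],
  [[0,0.0046,-0.005],0],
  [[0,0.0046,-0.005],0],
  [[0,0.0042,-0.0032],0],
  [[0,0.0042,-0.0031],0],
  [[0,0.0047,-0.0024],0],
  [[0,0.0047,-0.0023],0],
  [[0,0,0],0],
])

```text
t: 26.1
tool_pos: [0.5548, -0.0072, 0.1691]
ee_rot: [0.707, 0.038, -0.037, -0.706]
contact_force: [1.1, -6.2, 9.2]
opening: 0.0004
```

```bash
python3 - <<'E'
from st import *
st()
p=cap("wrist")
cv2.imwrite("pics/n.png",cv2.resize(p["frame"][110:310,160:400],None,fx=3,fy=3,interpolation=cv2.INTER_CUBIC))
q=cap("scene"); cv2.imwrite("pics/n2.png",cv2.resize(q["frame"][150:250,220:340],None,fx=6,fy=6,interpolation=cv2.INTER_CUBIC))
E
```

```text
t 26.1 [ 0.5548 -0.0072  0.1691] yawx 6.08 down [ 0.0022 -0.0016 -1.    ]
 j [-0.799  0.322  0.858  1.928 -0.284  1.016  0.291] F [ 1.12 -6.19  9.18] T [-1.766 -0.143 -0.051] 0.0004286660037930616
```

View pics/n.png

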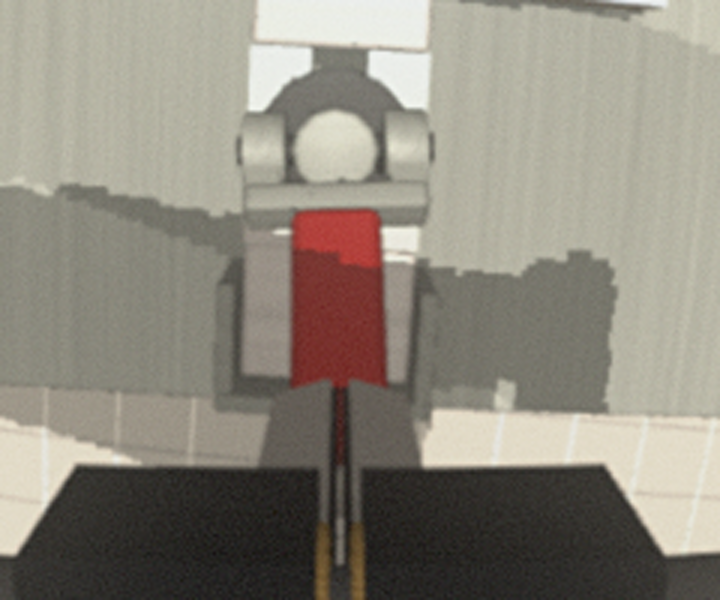

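View pics/n2.png

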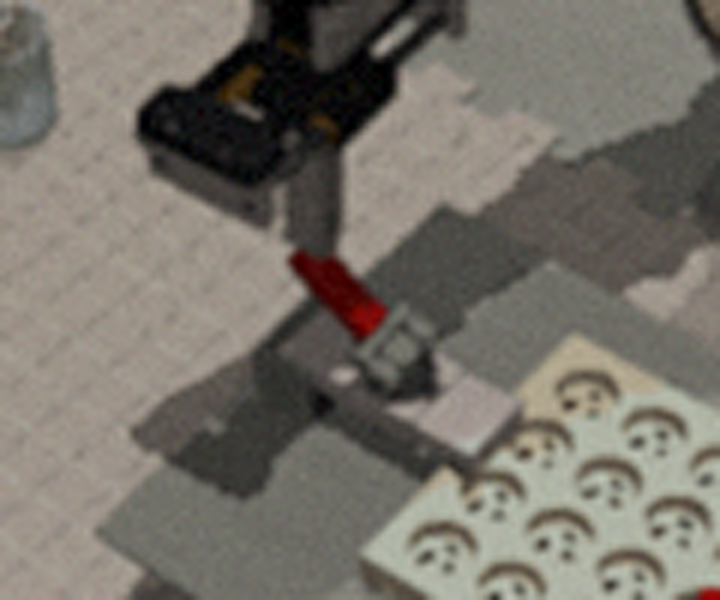

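Call:
servo_tool([
  [[0,0.0035,-0.001],0],
  [[0,0.0035,-0.0008],0],
  [[0,0.0035,-0.0006],0],
  [[0,0,0],0],
])

```text
t: 26.7
tool_pos: [0.5541, -0.0075, 0.1578]
ee_rot: [0.706, 0.038, -0.038, -0.706]
contact_force: [1.3, 0.2, 2.6]
opening: 0.0004
```

```bash
python3 - <<'E'
from st import *
st()
E
```

```text
t 26.7 [ 0.5541 -0.0075  0.1578] yawx 6.18 down [ 0.     -0.0001 -1.    ]
 j [-0.786  0.336  0.849  1.939 -0.299  0.997  0.307] F [1.26 0.24 2.57] T [-0.169 -0.197 -0.074] 0.0003547231913988123
```

Call:
servo_tool([
  [[0,0.003,-0.0003],0],
  [[0,0,0],0],
])

```text
t: 26.95
tool_pos: [0.5541, -0.0078, 0.1548]
ee_rot: [0.706, 0.038, -0.038, -0.706]
contact_force: [-0.1, -0.6, 3.0]
opening: 0.0001
```

```bash
python3 - <<'E'
from st import *
st()
p=cap("wrist")
cv2.imwrite("pics/o.png",cv2.resize(p["frame"][110:310,160:400],None,fx=3,fy=3,interpolation=cv2.INTER_CUBIC))
q=cap("side"); cv2.imwrite("pics/o2.png",cv2.resize(q["frame"][150:250,220:340],None,fx=6,fy=6,interpolation=cv2.INTER_CUBIC))
E
```

```text
t 26.95 [ 0.5541 -0.0078  0.1548] yawx 6.18 down [-0.0001 -0.0001 -1.    ]
 j [-0.783  0.34   0.846  1.942 -0.303  0.991  0.311] F [-0.06 -0.61  3.04] T [-0.071 -0.172 -0.02 ] 0.00011672626607737318
```

View pics/o2.png

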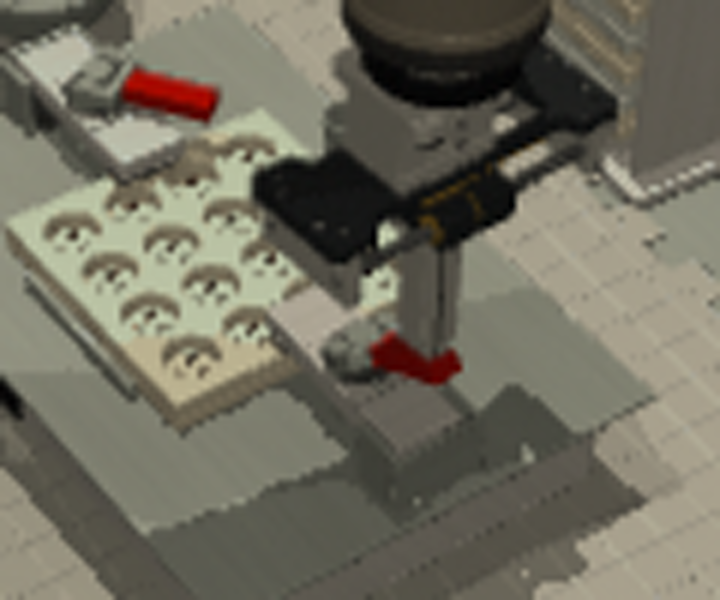

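Call:
servo_tool([
  [[0,0.0015,0],0],
  [[0,0,0],0],
])

```text
t: 27.3
tool_pos: [0.554, -0.0079, 0.1534]
ee_rot: [0.706, 0.038, -0.038, -0.706]
contact_force: [0.8, -0.5, 3.7]
opening: 0.0007
```

Call:
servo_tool([
  [[0,0.0015,0],0],
  [[0,0,0],0],
])

```text
t: 27.55
tool_pos: [0.554, -0.0079, 0.1518]
ee_rot: [0.706, 0.038, -0.038, -0.706]
contact_force: [1.1, -1.2, 3.6]
opening: 0.0002
```

```bash
python3 - <<'E'
from st import *
st()
E
```

```text
t 27.55 [ 0.554  -0.0079  0.1518] yawx 6.17 down [-0.0001 -0.0001 -1.    ]
 j [-0.78   0.344  0.844  1.945 -0.307  0.985  0.315] F [ 1.12 -1.16  3.61] T [-0.281 -0.129  0.001] 0.00022225152917427745
```

Call:
servo_tool([
  [[0,0.001,0],0],
  [[0,0,0],0],
])

```text
t: 27.8
tool_pos: [0.554, -0.0078, 0.1509]
ee_rot: [0.706, 0.038, -0.038, -0.706]
contact_force: [0.8, -0.6, 3.8]
opening: 0.0006
```

Call:
servo_tool([
  [[0,0.001,0],0],
  [[0,0,0],0],
])

```text
t: 28.05
tool_pos: [0.554, -0.0078, 0.1499]
ee_rot: [0.706, 0.038, -0.038, -0.706]
contact_force: [1.0, -0.7, 4.4]
opening: 0.0005
```

```bash
python3 - <<'E'
from st import *
st()
q=cap("side"); cv2.imwrite("pics/p2.png",cv2.resize(q["frame"][150:250,220:340],None,fx=6,fy=6,interpolation=cv2.INTER_CUBIC))
E
```

```text
t 28.05 [ 0.554  -0.0078  0.1499] yawx 6.17 down [-0.0001 -0.0001 -1.    ]
 j [-0.778  0.347  0.842  1.947 -0.31   0.982  0.317] F [ 1.04 -0.71  4.4 ] T [-0.315 -0.11   0.004] 0.0005275923889149919
```

View pics/p2.png

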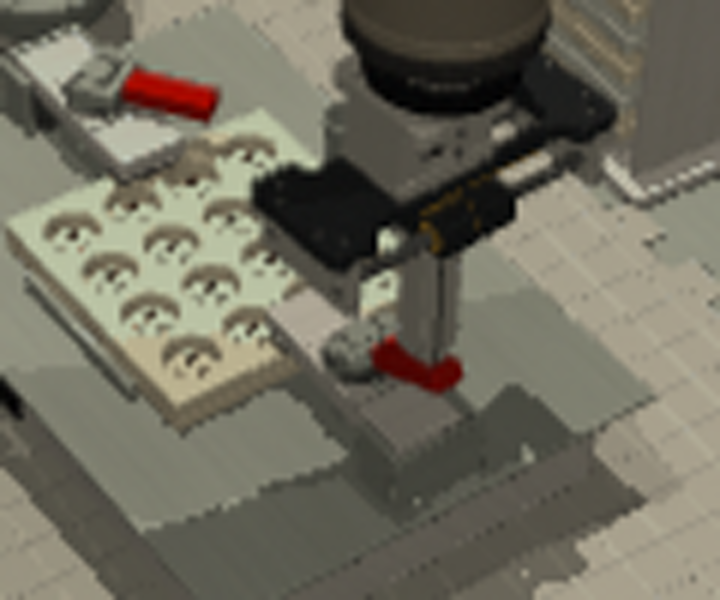

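Call:
servo_tool([
  [[0,0.001,0],0],
  [[0,0,0],0],
])

```text
t: 28.35
tool_pos: [0.554, -0.0079, 0.1489]
ee_rot: [0.706, 0.038, -0.038, -0.706]
contact_force: [0.8, -0.4, 4.1]
opening: 0.0005
```

Call:
servo_tool([
  [[0,0.001,0],0],
  [[0,0,0],0],
])

```text
t: 28.6
tool_pos: [0.554, -0.0078, 0.1479]
ee_rot: [0.706, 0.038, -0.038, -0.706]
contact_force: [0.4, -1.1, 4.4]
opening: 0.0006
```

Call:
servo_tool([
  [[0,0.0007,0],0],
  [[0,0,0],0],
])

```text
t: 28.85
tool_pos: [0.5541, -0.0078, 0.1472]
ee_rot: [0.706, 0.038, -0.038, -0.706]
contact_force: [0.4, -1.4, 4.3]
opening: 0.0005
```

Call:
servo_tool([
  [[0,0.001,0],0],
  [[0,0,0],0],
])

```text
t: 29.1
tool_pos: [0.554, -0.0078, 0.1462]
ee_rot: [0.706, 0.038, -0.038, -0.706]
contact_force: [-0.2, -1.0, 4.0]
opening: 0.0005
```

Call:
servo_tool([
  [[0,0.001,0],0],
  [[0,0,0],0],
])

```text
t: 29.35
tool_pos: [0.554, -0.0078, 0.1452]
ee_rot: [0.706, 0.038, -0.038, -0.706]
contact_force: [1.0, -1.2, 4.3]
opening: 0.0007
```

```bash
python3 - <<'E'
from st import *
st()
p=cap("wrist")
cv2.imwrite("pics/q.png",cv2.resize(p["frame"][110:310,160:400],None,fx=3,fy=3,interpolation=cv2.INTER_CUBIC))
E
```

```text
t 29.35 [ 0.554  -0.0078  0.1452] yawx 6.17 down [-0.0001 -0.0001 -1.    ]
 j [-0.774  0.353  0.838  1.951 -0.316  0.973  0.322] F [ 1.02 -1.21  4.29] T [-0.396 -0.09   0.007] 0.0007416670684714083
```

View pics/q.png

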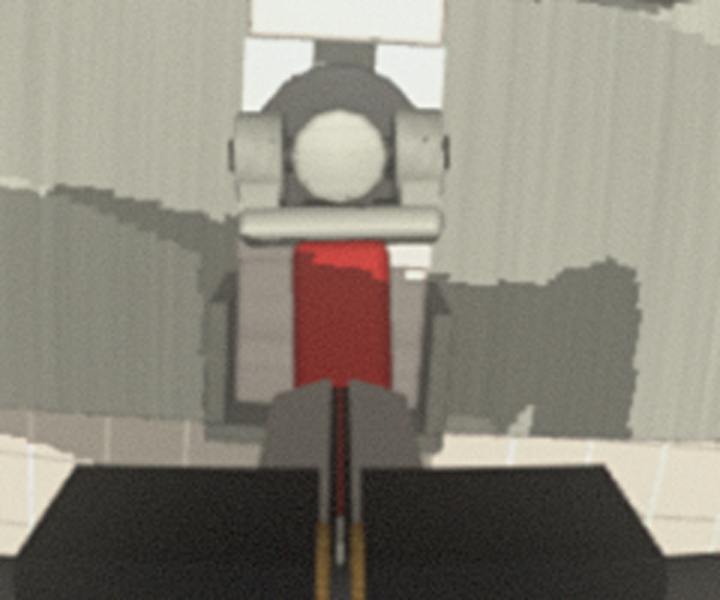

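Call:
servo_tool([
  [[0,0.001,0],0],
  [[0,0,0],0],
])

```text
t: 29.65
tool_pos: [0.554, -0.0078, 0.1442]
ee_rot: [0.706, 0.038, -0.038, -0.706]
contact_force: [0.0, -1.0, 3.5]
opening: 0.0005
```

Call:
servo_tool([
  [[0,0.001,0],0],
  [[0,0,0],0],
])

```text
t: 29.9
tool_pos: [0.554, -0.0078, 0.1432]
ee_rot: [0.706, 0.038, -0.038, -0.706]
contact_force: [0.7, -1.7, 2.9]
opening: 0.0004
```

Call:
servo_tool([
  [[0,0.001,0],0],
  [[0,0,0],0],
])

```text
t: 30.15
tool_pos: [0.5541, -0.0079, 0.1422]
ee_rot: [0.706, 0.038, -0.038, -0.706]
contact_force: [0.4, -2.0, 4.7]
opening: 0.0006
```

Call:
servo_tool([
  [[0,0.0008,0],0],
  [[0,0,0],0],
])

```text
t: 30.4
tool_pos: [0.554, -0.0078, 0.1414]
ee_rot: [0.706, 0.038, -0.038, -0.706]
contact_force: [0.9, -1.9, 5.0]
opening: 0.0003
```

```bash
python3 - <<'E'
from st import *
st()
p=cap("wrist"); q=cap("side"); a=cap("scene")
r=[]
for x in (p,q,a):
    u=nets.pinpoint(x,"lever_pivot"); 
    if u: r.append(ray(x,u[0]["uv"])); print(u[0])
print(*[np.round(v,4) for v in tri(r)])
cv2.imwrite("pics/r2.png",cv2.resize(q["frame"][150:250,220:340],None,fx=6,fy=6,interpolation=cv2.INTER_CUBIC))
cv2.imwrite("pics/r.png",cv2.resize(a["frame"][150:250,220:340],None,fx=6,fy=6,interpolation=cv2.INTER_CUBIC))
E
```

```text
t 30.4 [ 0.554  -0.0078  0.1414] yawx 6.17 down [-0.0001 -0.0001 -1.    ]
 j [-0.77   0.358  0.835  1.955 -0.321  0.966  0.327] F [ 0.91 -1.95  5.02] T [-0.564 -0.121  0.054] 0.0002836779576032649
{'uv': [279.8, 208.3], 'conf': 0.58}
{'uv': [288.9, 209.1], 'conf': 0.58}
[0.5444 0.043  0.1404] [0.0053 0.0053]
```

View pics/r.png

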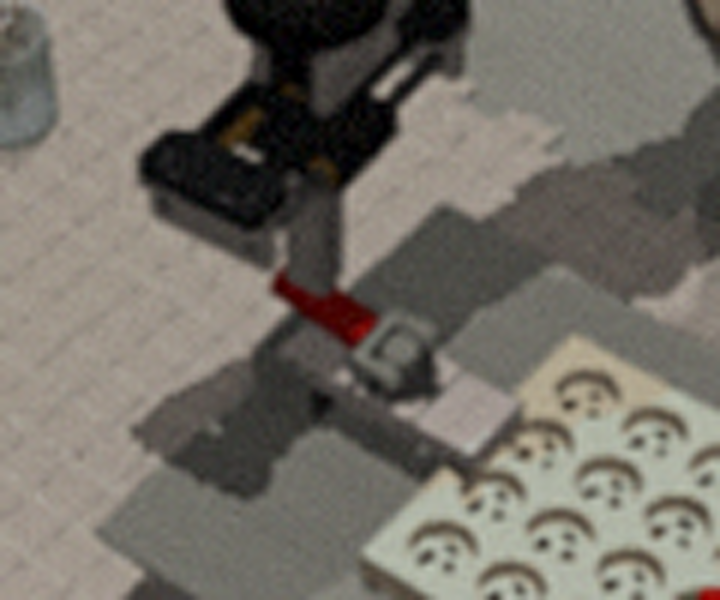

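View pics/r2.png

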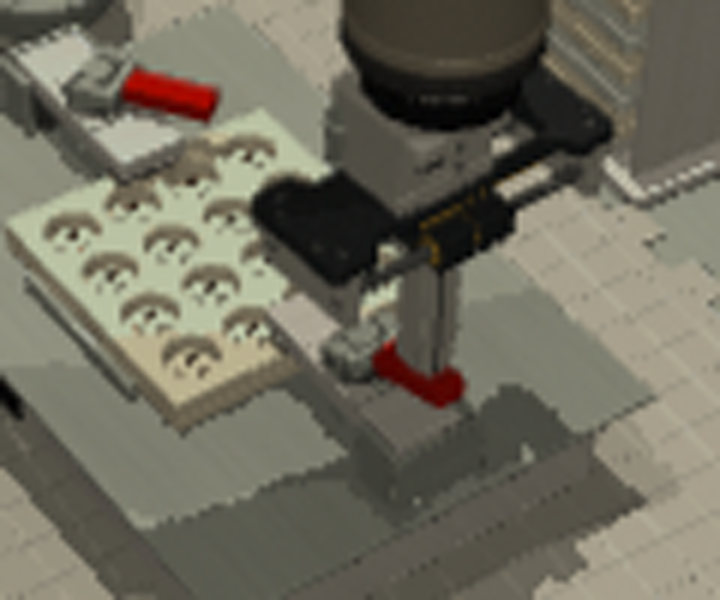

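```bash
python3 - <<'E'
from st import *
b=cap("side");a=cap("scene")
for l,u,v in(("near",(366,325),(384,360)),("far",(282,287),(448,388))):
    print(l,*[np.round(x,4) for x in tri([ray(a,np.array(u)/6+[220,150]),ray(b,np.array(v)/6+[220,150])])])
for z in (.136,.141,.146):
 for ph in (70,80,90):
  d=np.array([.107,-.994,0]); o=np.array([.5484,.0423,z])
  A=np.radians(ph); X=lambda r:o+r/1e3*(d*np.sin(A)+[0,0,np.cos(A)])
  print(z,ph,[((proj(q,X(r))-[220,150])*6).round().tolist() for q in(a,b) for r in(19,75)])
E
```

```text
near [0.5484 0.0194 0.1498] [0.0021 0.0021]
far [ 0.5613 -0.0233  0.1587] [0.0007 0.0007]
0.136 70 [[367.0, 343.0], [281.0, 273.0], [377.0, 362.0], [443.0, 393.0]]
0.136 80 [[366.0, 346.0], [276.0, 287.0], [378.0, 367.0], [446.0, 414.0]]
0.136 90 [[366.0, 350.0], [275.0, 304.0], [378.0, 372.0], [447.0, 432.0]]
0.141 70 [[367.0, 336.0], [281.0, 266.0], [378.0, 355.0], [444.0, 386.0]]
0.141 80 [[366.0, 339.0], [276.0, 281.0], [379.0, 360.0], [447.0, 407.0]]
0.141 90 [[366.0, 344.0], [275.0, 297.0], [379.0, 365.0], [447.0, 426.0]]
0.146 70 [[367.0, 329.0], [280.0, 259.0], [378.0, 348.0], [444.0, 379.0]]
0.146 80 [[366.0, 333.0], [276.0, 274.0], [379.0, 354.0], [447.0, 400.0]]
0.146 90 [[365.0, 337.0], [275.0, 290.0], [379.0, 358.0], [448.0, 419.0]]
```

```bash
python3 - <<'E'
from st import *
b=cap("side");a=cap("scene");p=cap("wrist")
s=arm.sense();t=s["tool_pos"]
for q in(a,b): print(((proj(q,t)-[220,150])*6).round(), ((proj(q,t+[0,0,.01])-[220,150])*6).round())
print((proj(p,t)-[160,110])*3)
# deck, mould top corner check
for n in["mould","vibrator","colour_cup"]:
    r=[nets.pinpoint(q,n) for q in(a,b)]
    if all(r): print(n,*[np.round(v,4) for v in tri([ray(a,r[0][0]["uv"]),ray(b,r[1][0]["uv"])])])
cv2.imwrite("pics/s.png",cv2.resize(a["frame"][175:225,250:310],None,fx=12,fy=12,interpolation=cv2.INTER_CUBIC))
cv2.imwrite("pics/s2.png",cv2.resize(b["frame"][185:235,260:320],None,fx=12,fy=12,interpolation=cv2.INTER_CUBIC))
E
```

```text
[314. 317.] [314. 304.]
[417. 398.] [418. 385.]
[330.29415144 387.0685559 ]
vibrator [0.5295 0.1735 0.0105] [0.0025 0.0025]
colour_cup [0.6609 0.2285 0.1051] [0.0026 0.0026]
```

View pics/s.png

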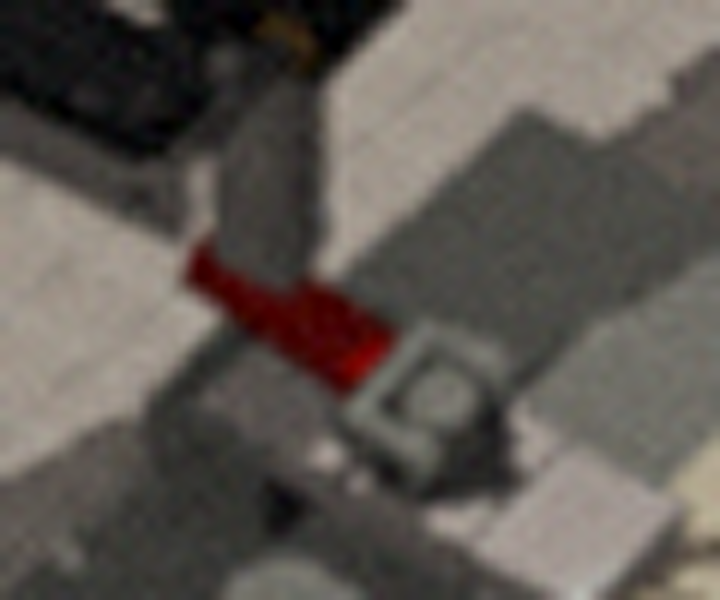

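View pics/s2.png

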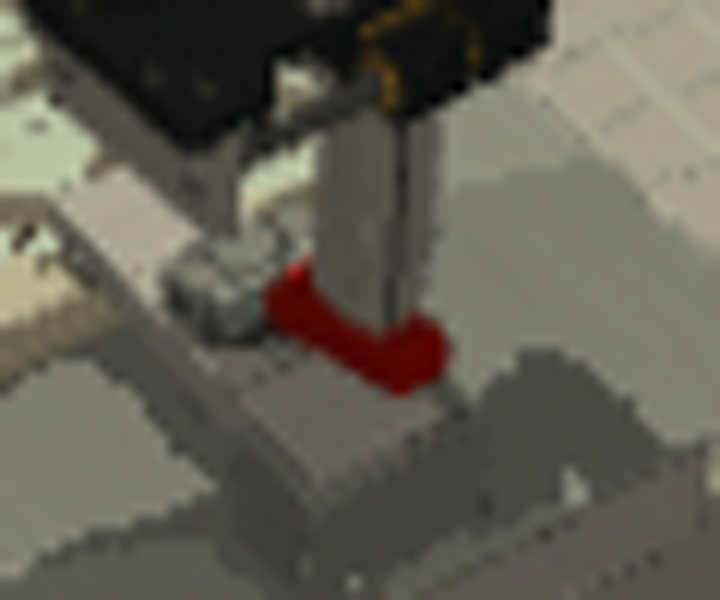

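```bash
python3 - <<'E'
from st import *
b=cap("side");a=cap("scene")
t=np.array([.5547,-.0141,.2064])
for q in(a,b): print([((proj(q,t+[0,0,d])-[220,150])*6).round() for d in(0,.01,.019)])
E
```

```text
[array([301., 222.]), array([300., 208.]), array([300., 195.])]
[array([430., 315.]), array([431., 301.]), array([432., 288.])]
```

Call:
servo_tool([
  [[0,0.002,-0.0003],0],
  [[0,0.002,-0.0003],0],
  [[0,0.002,-0.0002],0],
  [[0,0,0],0],
])

```text
t: 31.85
tool_pos: [0.554, -0.0087, 0.1352]
ee_rot: [0.706, 0.038, -0.038, -0.706]
contact_force: [1.0, -1.0, 3.3]
opening: 0.0005
```

Call:
servo_tool([
  [[0,0.002,0],0],
  [[0,0,0],0],
])

```text
t: 32.1
tool_pos: [0.5541, -0.0086, 0.1333]
ee_rot: [0.706, 0.038, -0.038, -0.706]
contact_force: [0.2, -0.7, 2.4]
opening: 0.0006
```

Call:
servo_tool([
  [[0,0.0015,0],0],
  [[0,0,0],0],
])

```text
t: 32.35
tool_pos: [0.5541, -0.0087, 0.1319]
ee_rot: [0.706, 0.038, -0.038, -0.706]
contact_force: [1.1, -2.4, 3.3]
opening: 0.0006
```

Call:
servo_tool([
  [[0,0.001,0],0],
  [[0,0,0],0],
])

```text
t: 32.6
tool_pos: [0.5541, -0.0086, 0.1309]
ee_rot: [0.706, 0.038, -0.038, -0.706]
contact_force: [0.3, -3.0, 3.2]
opening: 0.0007
```

Call:
servo_tool([
  [[0,0.001,0],0],
  [[0,0,0],0],
])

```text
t: 32.85
tool_pos: [0.5541, -0.0087, 0.1299]
ee_rot: [0.706, 0.038, -0.038, -0.706]
contact_force: [0.4, -2.5, 3.8]
opening: 0.0005
```

Call:
servo_tool([
  [[0,0.001,0],0],
  [[0,0,0],0],
])

```text
t: 33.1
tool_pos: [0.5541, -0.0087, 0.1289]
ee_rot: [0.706, 0.038, -0.038, -0.706]
contact_force: [0.8, -2.5, 4.9]
opening: 0.0003
```

```bash
python3 - <<'E'
from st import *
st()
b=cap("side");a=cap("scene")
cv2.imwrite("pics/t.png",cv2.resize(a["frame"][175:225,250:310],None,fx=8,fy=8,interpolation=cv2.INTER_CUBIC))
cv2.imwrite("pics/t2.png",cv2.resize(b["frame"][185:235,260:320],None,fx=8,fy=8,interpolation=cv2.INTER_CUBIC))
E
```

```text
t 33.1 [ 0.5541 -0.0087  0.1289] yawx 6.17 down [-0.0001 -0.0001 -1.    ]
 j [-0.756  0.375  0.823  1.966 -0.339  0.942  0.342] F [ 0.78 -2.53  4.88] T [-0.767 -0.121 -0.054] 0.0003175010828555541
```

View pics/t.png

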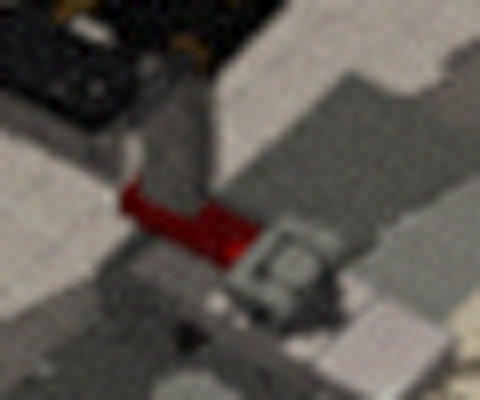

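View pics/t2.png

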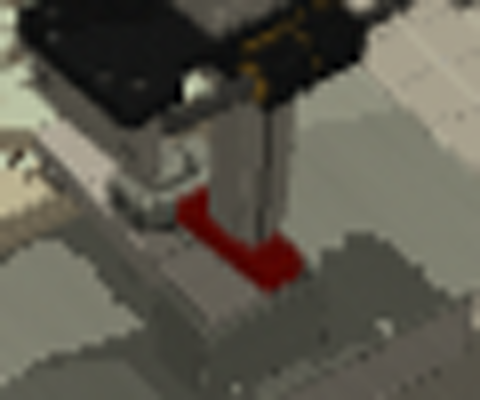

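Call:
servo_tool([
  [[0,0.001,0],0],
  [[0,0,0],0],
])

```text
t: 33.45
tool_pos: [0.5541, -0.0086, 0.1279]
ee_rot: [0.706, 0.038, -0.038, -0.706]
contact_force: [1.0, -2.9, 4.2]
opening: 0.0007
```

Call:
servo_tool([
  [[0,0.001,0],0],
  [[0,0,0],0],
])

```text
t: 33.7
tool_pos: [0.5541, -0.0087, 0.1269]
ee_rot: [0.706, 0.038, -0.038, -0.706]
contact_force: [0.3, -2.1, 3.5]
opening: 0.0002
```

Call:
servo_tool([
  [[0,0.0007,0],0],
  [[0,0,0],0],
])

```text
t: 33.95
tool_pos: [0.5542, -0.0087, 0.1262]
ee_rot: [0.706, 0.038, -0.038, -0.706]
contact_force: [-0.2, -4.5, 4.4]
opening: 0.0005
```

Call:
servo_tool([
  [[0,0.001,0],0],
  [[0,0,0],0],
])

```text
t: 34.2
tool_pos: [0.5543, -0.0088, 0.1255]
ee_rot: [-0.706, -0.038, 0.038, 0.706]
contact_force: [-0.6, -3.6, 9.8]
opening: 0.0004
```

Call:
servo_tool([
  [[0,0.001,0],0],
  [[0,0,0],0],
])

```text
t: 34.45
tool_pos: [0.5546, -0.0088, 0.125]
ee_rot: [-0.706, -0.038, 0.038, 0.706]
contact_force: [-3.6, -4.1, 18.2]
opening: 0.0006
```

Call:
servo_tool([
  [[0,0.0007,0],0],
  [[0,0,0],0],
])

```text
t: 34.7
tool_pos: [0.5548, -0.0089, 0.1246]
ee_rot: [-0.706, -0.038, 0.038, 0.706]
contact_force: [-4.0, -4.1, 24.8]
opening: 0.0004
```

```bash
python3 - <<'E'
from st import *
st()
p=cap("wrist")
cv2.imwrite("pics/u.png",cv2.resize(p["frame"][110:310,160:400],None,fx=3,fy=3,interpolation=cv2.INTER_CUBIC))
E
```

```text
t 34.7 [ 0.5548 -0.0089  0.1246] yawx 6.15 down [ 0.0012  0.0006 -1.    ]
 j [-0.751  0.381  0.819  1.969 -0.346  0.933  0.349] F [-4.03 -4.06 24.78] T [-0.889  1.24  -0.009] 0.0003539206856399775
```

View pics/u.png

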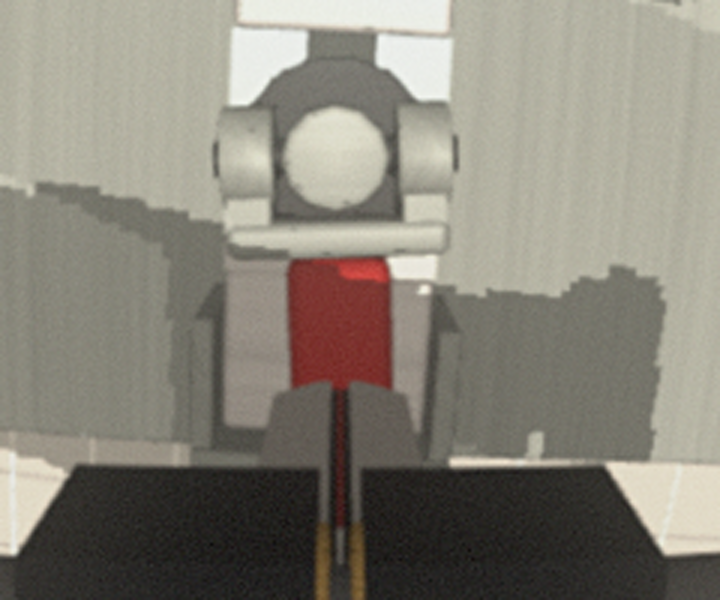

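Call:
servo_tool([
  [[0,-0.003,0],0],
  [[0,-0.03,0],0],
  [[0,-0.05,0],0],
  [[0,-0.05,0],0],
  [[0,0,0],0],
  [[0,0,0],0],
])

```text
t: 35.5
tool_pos: [0.5536, -0.0079, 0.2559]
ee_rot: [-0.706, -0.038, 0.039, 0.706]
contact_force: [0.3, 0.4, -0.6]
opening: 0.0006
```

```bash
python3 - <<'E'
from st import *
st()
p=cap("wrist"); a=cap("scene"); b=cap("side")
cv2.imwrite("pics/v.png",cv2.resize(p["frame"][60:310,130:430],None,fx=2.4,fy=2.4,interpolation=cv2.INTER_CUBIC))
cv2.imwrite("pics/v1.png",cv2.resize(a["frame"][150:300,220:420],None,fx=4,fy=4,interpolation=cv2.INTER_CUBIC))
cv2.imwrite("pics/v2.png",cv2.resize(b["frame"][150:250,210:340],None,fx=5,fy=5,interpolation=cv2.INTER_CUBIC))
E
```

```text
t 35.5 [ 0.5536 -0.0079  0.2559] yawx 6.22 down [-0.001   0.0006 -1.    ]
 j [-0.868  0.221  0.912  1.824 -0.189  1.188  0.212] F [ 0.26  0.35 -0.6 ] T [-0.051  0.09  -0.033] 0.0005573748537692678
```

View pics/v1.png

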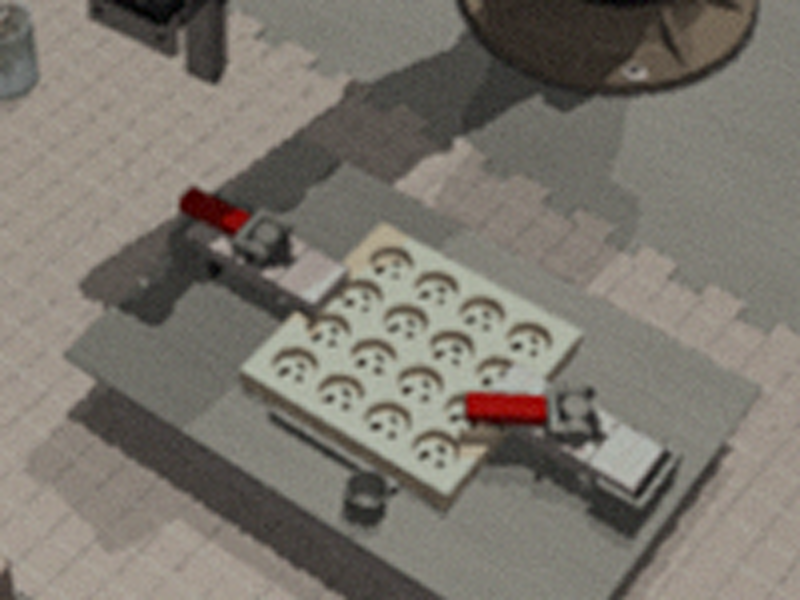

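View pics/v2.png

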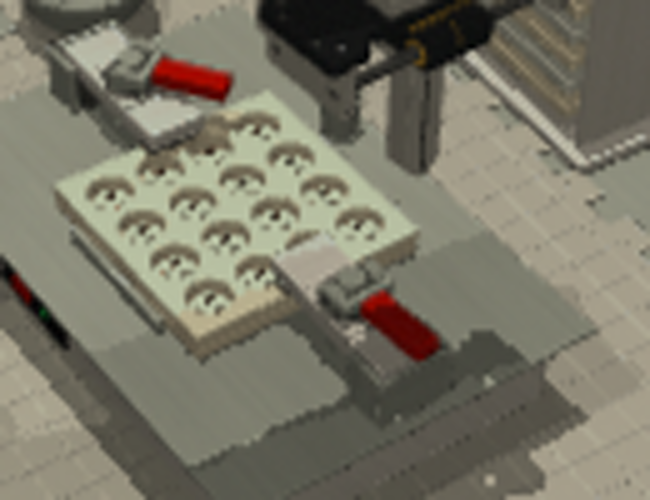

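View pics/v.png

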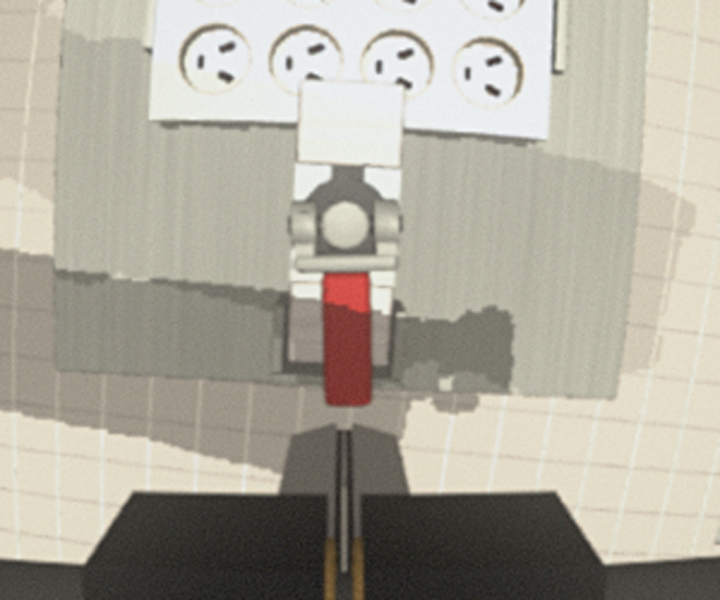

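```bash
python3 - <<'E'
from st import *
a=cap("scene"); b=cap("side")
d=np.array([.107,-.994,0])
for z in(.134,.137,.14):
 for ph in (70,80,90):
  o=np.array([.5484,.0423,z]);A=np.radians(ph); X=lambda r:o+r/1e3*(d*np.sin(A)+[0,0,np.cos(A)])
  print(z,ph,[proj(q,X(r)).round(1).tolist() for q in(a,b) for r in(19,75)])
def red(q,c0,c1,r0,r1):
    f=q["frame"][r0:r1,c0:c1].astype(float); m=(f[...,2]>45)&(f[...,2]>2*f[...,1])
    m=m.astype(np.uint8); ys,xs=np.nonzero(m); P=np.c_[xs+c0,ys+r0].astype(np.float32); print(len(P)); r=cv2.minAreaRect(P); bx=cv2.boxPoints(r)
    # end midpoints of long axis
    if np.linalg.norm(bx[0]-bx[1])<np.linalg.norm(bx[1]-bx[2]): return (bx[0]+bx[1])/2,(bx[2]+bx[3])/2
    return (bx[1]+bx[2])/2,(bx[3]+bx[0])/2
print(red(a,260,290,192,215),red(b,275,305,200,226))
E
```

```text
0.134 70 [[281.2, 207.5], [266.9, 195.9], [282.9, 210.7], [293.9, 215.9]]
0.134 80 [[281.0, 208.1], [266.1, 198.3], [283.0, 211.6], [294.4, 219.4]]
0.134 90 [[280.9, 208.8], [265.9, 201.1], [283.1, 212.4], [294.4, 222.5]]
0.137 70 [[281.2, 206.9], [266.8, 195.3], [282.9, 210.1], [293.9, 215.3]]
0.137 80 [[281.0, 207.5], [266.1, 197.7], [283.1, 210.9], [294.4, 218.7]]
0.137 90 [[280.9, 208.2], [265.9, 200.4], [283.1, 211.7], [294.5, 221.8]]
0.14 70 [[281.2, 206.2], [266.8, 194.6], [282.9, 209.4], [293.9, 214.6]]
0.14 80 [[281.0, 206.8], [266.0, 197.0], [283.1, 210.3], [294.5, 218.1]]
0.14 90 [[280.9, 207.5], [265.9, 199.7], [283.1, 211.0], [294.5, 221.2]]
105
106
(array([265.37115, 199.16495], dtype=float32), array([280.2165 , 205.76288], dtype=float32)) (array([283.48962, 209.32411], dtype=float32), array([295.84137, 220.30342], dtype=float32))
```

```bash
python3 - <<'E'
from st import *
st(); print(arm.hand_in()); st()
E
```

```text
t 35.75 [ 0.5537 -0.0086  0.2557] yawx 6.17 down [-0.0015 -0.0006 -1.    ]
 j [-0.867  0.222  0.912  1.824 -0.188  1.188  0.212] F [-0.43  0.29  0.29] T [-0.086  0.074 -0.045] 0.0005286438840685095
the job is handed in; nothing more can be done
None
the job is handed in; nothing more can be done
```

I screwed the open bolt in snug, folded its lever down flat, let go and handed the job in at about 36 s. I could not measure the force of the mould on the deck directly, so the 38–60 N range rests on the bolt torque alone.

- **Bolt:** it turned about 260° clockwise in two grips. The last torque readings while turning were 0.33 and 0.34 Nm. They scatter by about 0.03 Nm; a straight-line fit over all of them gives about 0.31 Nm. Held still, the torque read 0.04–0.19 Nm about 7° before the end. That is under the 0.2 Nm you gave for a snug bolt. I did not re-check it at the end and went by the torque while turning.
- **Lever:** it folded away from the mould until it met its stop. The last step there pressed harder than I meant, about 25 N on the lever. After I let go, its slope in the side picture matched a level lever (0.89 measured, 0.886 expected).
- **Scene:** the gripper ended clear, with no contact force. In the last pictures the mould, strap, cup and closed clamp looked unmoved. I did not measure any of them.
- **Disagreement:** with the fingers shut, their tips showed about 19 mm higher in the pictures than the reported tool position. The first part of the fold therefore fell short, and I corrected it by pressing from above.

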